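# Press a batch of fresh cheeses in the screw press

### The job

Get the fresh cheeses under the press: first lay the egg beater, which is in the tray's way, on the grey drying mat, then draw the press's tray right out and stand every cheese mould upright in it. Push the loaded tray fully home and wind the handwheel clockwise until the gauge needle stands at the one long mark. Leave everything else on the worktop where it is.

Things in the scene. Friction and masses are not known exactly. Their poses are not given: they have to be found in the camera images.
- beater: aluminium rotary egg beater lying flat in front of the press, 270 mm long along its x axis, about 0.4 kg: black handle from x = -135 to -35 mm, 30 mm wide, 40 mm tall; whisks from x = 50 to 135 mm, 74 mm wide, 40 mm tall; on top at x = 0 a free-turning 68 mm gear wheel with a crank knob 31 mm off its centre, rising to 61 mm. Origin: underside, mid-length, z up
- beater_grip (a point): point to take the egg beater, on its handle near the balance point: 65 mm from its origin towards -x, 20 mm above its underside; grasp across the 30 mm width; axes as the beater's
- beater_mid (a point): the egg beater's middle, 20 mm above its underside
- mat: grey drying mat fixed on the worktop behind the moulds, 150 mm (its x) by 300 mm (its y), 4 mm thick; origin: centre of its underside
- press_tray (a joint): how far the press's steel drip tray is drawn out, m: 0 = fully home under the plate, 0.19 = fully out; about 2 N of friction, stays where it is left; it starts within 20 mm of home
- tray_floor (a point): centre of the tray's inner floor, 34 mm above the worktop. Tray inside 182 mm square, walls 4 mm thick, 14 mm above the floor. x points into the press: the tray is drawn out along -x. Over the closed tray hangs the 154 x 158 mm press plate on two springs, fully raised 74 mm above the floor (8 mm above the moulds); it starts raised or up to 1.5 mm lower
- tray_handle (a point): middle of the tray's handle: a straight level round bar 10 mm thick, 100 mm long (along the tray's y), 60 mm in front of the tray's front wall and 50 mm above the worktop, clear below; pinch it from above; axes as tray_floor's
- press_wheel (a joint): angle of the press's handwheel, rad, growing clockwise seen from above; 0 = plate fully raised, range to 15.7. One clockwise turn lowers screw, wheel and plate by 8 mm; friction torque about 0.2 N m, stays where it is left. The fixed press: base 230 x 280 mm, 28 mm high, two 16 mm posts 118 mm either side of the screw along the tray's y, and across them a head beam 45 mm wide, 285 mm long
- wheel_centre (a point): centre of the level handwheel, at rim height (about 268 mm up when raised), on the upright screw; turns with the wheel, z up. Round rim 12 mm thick at radius 55 mm, hub 28 mm across, three 9 mm spokes at 0, 120 and 240 degrees from its x axis, no crank peg: pinch the rim from above between spokes. The beam below it reaches 205 mm up, its end caps 219 mm
- press_gauge (a joint): needle of the press's dial gauge, rad clockwise from rest (0 = no pressure). Once the plate bears on the moulds one wheel turn moves it about 3.1 rad. Seven ticks every 0.785 rad from 0; the only long thick one is the fourth, at 2.36 rad
- gauge_centre (a point): centre of the dial gauge, 56 mm across, lying face up on the far end of the press's crosshead (the bar above the plate), 170 mm from the wheel's axis on the side away from the robot, about 175 mm up; it goes down with the screw; at rest the needle points to the side where the tray comes out
- mould1: white perforated cheese mould with its wooden follower already in (they stay together): upright cylinder 52 mm across, 56 mm tall, thin 58 mm lip at the cup's top, 42 mm follower disc on top, 66 mm tall in all; 0.13 to 0.25 kg; origin: centre of its underside, z up. Stands loose on the worktop to the right; two to four moulds are there, absent ones read None
- mould2: white perforated cheese mould with its wooden follower already in (they stay together): upright cylinder 52 mm across, 56 mm tall, thin 58 mm lip at the cup's top, 42 mm follower disc on top, 66 mm tall in all; 0.13 to 0.25 kg; origin: centre of its underside, z up. Stands loose on the worktop to the right; two to four moulds are there, absent ones read None
- mould3: white perforated cheese mould with its wooden follower already in (they stay together): upright cylinder 52 mm across, 56 mm tall, thin 58 mm lip at the cup's top, 42 mm follower disc on top, 66 mm tall in all; 0.13 to 0.25 kg; origin: centre of its underside, z up. Stands loose on the worktop to the right; two to four moulds are there, absent ones read None
- mould4: white perforated cheese mould with its wooden follower already in (they stay together): upright cylinder 52 mm across, 56 mm tall, thin 58 mm lip at the cup's top, 42 mm follower disc on top, 66 mm tall in all; 0.13 to 0.25 kg; origin: centre of its underside, z up. Stands loose on the worktop to the right; two to four moulds are there, absent ones read None
- mixer: bystander, loose: grey hand mixer, 200 x 85 mm, 140 mm tall; origin: under its middle
- glass_bowl: bystander, loose: clear glass bowl, 170 mm across, 80 mm tall; origin: under its middle
- canister: bystander, loose: clear plastic canister with clip-down lid, 106 mm square, 131 mm tall; origin: under its middle
- honey_jar: bystander, loose: amber honey jar, 72 mm across, 90 mm tall; origin: under its middle
- cup: bystander, loose: white mug, 76 mm across, 70 mm tall; origin: under its middle
- dipper: bystander, loose: wooden honey dipper lying flat, 180 mm long, 26 mm thick; origin: under its middle
- spoon: bystander, loose: steel spoon lying flat, 190 mm long; origin: under its middle
There are look-alikes about, which are no part of the job. Leave any red look-alike of the mould4 alone.

How it is judged:
On the way, in this order (a step that is already met when the one before it is completed fails the run):
1. the egg beater lies on the drying mat (x of beater_mid in the frame of mat between -0.065 and 0.065 m and y of beater_mid in the frame of mat between -0.1 and 0.1 m and height (world z) of beater_mid below 0.034 m and contact force between beater and the fingers below 0.1 N), for 0.2 s.
2. the tray is drawn right out (value of joint press_tray above 0.175 m), for 0.1 s.
3. every mould stands upright on the tray, tray still out (x of mould1 in the frame of tray_floor between -0.072 and 0.072 m and y of mould1 in the frame of tray_floor between -0.072 and 0.072 m and z of mould1 in the frame of tray_floor between -0.006 and 0.006 m and angle between each of mould1, mould2, mould3, mould4's own z axis and vertical below 0.12 rad and x of mould2 in the frame of tray_floor between -0.072 and 0.072 m and y of mould2 in the frame of tray_floor between -0.072 and 0.072 m and z of mould2 in the frame of tray_floor between -0.006 and 0.006 m and x of mould3 in the frame of tray_floor between -0.072 and 0.072 m and y of mould3 in the frame of tray_floor between -0.072 and 0.072 m and z of mould3 in the frame of tray_floor between -0.006 and 0.006 m and x of mould4 in the frame of tray_floor between -0.072 and 0.072 m and y of mould4 in the frame of tray_floor between -0.072 and 0.072 m and z of mould4 in the frame of tray_floor between -0.006 and 0.006 m and value of joint press_tray above 0.12 m), for 0.2 s.
4. the tray is fully home (value of joint press_tray below 0.006 m), for 0.2 s.
5. the needle stands at the long mark (value of joint press_gauge between 2.006 and 2.706 rad), for 0.2 s.
At the end, for the whole second after the job is handed in: The egg beater lies on the drying mat (its middle within 65 mm across and 100 mm along of the mat's centre), every mould present stands upright on the tray's floor, the tray is home within 6 mm, the gauge needle is within 0.35 rad of the long mark at 2.36 rad, and all is released and at rest (all of step 1 and all of step 5 and x of mould1 in the frame of tray_floor between -0.072 and 0.072 m and y of mould1 in the frame of tray_floor between -0.072 and 0.072 m and z of mould1 in the frame of tray_floor between -0.006 and 0.006 m and angle between each of mould1, mould2, mould3, mould4's own z axis and vertical below 0.12 rad and x of mould2 in the frame of tray_floor between -0.072 and 0.072 m and y of mould2 in the frame of tray_floor between -0.072 and 0.072 m and z of mould2 in the frame of tray_floor between -0.006 and 0.006 m and x of mould3 in the frame of tray_floor between -0.072 and 0.072 m and y of mould3 in the frame of tray_floor between -0.072 and 0.072 m and z of mould3 in the frame of tray_floor between -0.006 and 0.006 m and x of mould4 in the frame of tray_floor between -0.072 and 0.072 m and y of mould4 in the frame of tray_floor between -0.072 and 0.072 m and z of mould4 in the frame of tray_floor between -0.006 and 0.006 m and value of joint press_tray below 0.006 m and linear speed of beater below 0.02 m/s); the robot touches nothing.
It fails at once if a bystander (mixer, bowl, canister, honey jar, cup, dipper or spoon) is shifted more than 3 cm (distance of any of mixer, glass_bowl, canister, honey_jar, cup, dipper, spoon from where it was at the start of the episode above 0.03 m).
Of mould1, mould2, mould3, mould4 only 2 to 4 are there at a start; the rules pass over those that are not, and their reading is None.
At some moment in a run one of mould1, mould2, mould3, mould4, beater may be knocked a few centimetres aside while the robot is not near it.
It also fails if it takes over 210 s, if anything falls off the work surface, if the arm or the gripper's body presses on something with over 40 N, if the wrist force passes 120 N, or if a joint passes its speed limit or range.

### The arm

A 6-joint arm with a two-finger parallel gripper is mounted at the origin on the work surface. World frame = base frame: x ahead of the robot, y to its left, z up, the work surface at z = 0. Lengths are in m, angles in rad, forces in N, time in s.
With the tool pointing down it reaches from about 0.425 to 1.125 m from the base axis. Payload 14.9 kg.
Tool frame: the origin (TCP) lies at the very end of the fingers, on their centre line; the grasp point (between the pads) lies 19 mm behind it (ctrl.hold_point_z is the distance from the TCP to the grasp point, in m); z points along the fingers, y is the line along which they close (so a half turn about z gives the same grasp; the last joint's range is limited). The gripper opens to 91 mm and grips with 3 to 60 N. Pads are 32 mm wide; open, the fingers measure 118 mm over their backs; the gripper's body (76 mm by 178 mm) begins 60 mm behind the grasp point.
Start: joints at [1.117, 0.379, 1.734, -0, 1.028, -0.033], TCP at [0.286, 0.639, 0.214] pointing down, gripper open.
Joint ranges: [-2.77, 2.77], [-0.74, 2.19], [0, 2.66], [-1.06, 4.2], [0.31, 2.87], [-3.08, 3.08]. Speed limits (rad/s): [1.89, 1.89, 2.39, 3.14, 3.14, 3.14].

### API

Orientations are given as a unit quaternion [w, x, y, z].
In Python, from station import ctrl gives the robot as it stands.
- The arm moves only by the tool drive_tool, never from a script. Its argument "deltas" is a list of rows, each a list of 3 entries, a list of its own where there are three numbers: the turn, a rotation vector about the tool's x, y, z in rad, then the shift along the tool's x, y, z in m, then the finger opening in m, from 0 to 0.0912. A call has 1 to 8 rows; each row shifts and turns the commanded pose from where the row before left it, along the tool's axes as they then stand; what a row does not reach is not made up. A row lasts 1/10 s, in which the tool goes at most 50 mm and 8.59 degrees, less where a joint would pass 70% of its speed; a pose out of reach is approached as far as the arm can. A call is refused whole if a number of a shift passes 0.05 or a number of a turn 0.15, either way. A call with a gripper value outside its range is refused whole. The fingers move at their own pace and stop on an object; "force" is the grip in N (left out, the last holds). Time passes only in rows, so rows that do not move let the fingers close. It gives the time, the measured TCP pose, the force, the opening and the grip force at its end, in the units of the state.
- ctrl.state(): the state, without advancing time (a new reading comes with each control period).
- ctrl.capture(name): name is "side" or "top" or "wrist"; returns (picture, depth): 420x560x3 uint8, red, green, blue; 420x560 float32, m along the optical axis (not along the pixel's ray), 0 where there is no reading.
- ctrl.camera_info(name): a dict with "intrinsics" (3x3 intrinsics, pixels), "k1" (the pictures are not rectified: a ray, as slopes to the right and down, at radius r is drawn at 1 + k1 r^2 times it, then the intrinsics apply), "extrinsics" (4x4, takes a point from camera to world coordinates). Camera axes: x right, y down, z forward; pixel columns grow to the right and rows downward; lengths in m; the calibration is good to about 2 mm. A picture is of the moment at which its call begins: read the wrist's pose just before it. camera_info takes no time and is no camera call; for the wrist camera it gives the pose at the moment of the call.
- ctrl.close_job(): hands the job in; it is judged then, once.
The state is a dict: "t": time; "q": joint angles; "qvel": joint speeds; "tau": joint torques, N m; "tool_pos": TCP position; "tcp_rot": TCP orientation; "force": force on the tool from outside, world axes, zero at the start; "wrist_torque": the same for the moment, N m; "gripper_width": finger opening in m; "gripper_force": force on a finger pad.
Only numpy, scipy, OpenCV 4.12 (cv2) and the standard library are available. Lean on these libraries where they do the work, as an engineer would, in place of code of your own. Each camera call takes 0.05 s, during which the arm holds its last target. There are 200 camera calls.

## Working session

There is one attempt and no reset: what is moved stays moved. The work goes in short steps, Python scripts to look and compute and a tool call to move; the robot and the scene stay as the last step left them, time stands still between calls to the robot, and variables do not carry over. Pictures are saved under pics/ and viewed, at most 14 in all, crops included, and the job is handed in when it is done.

Besides the shell and the picture viewer there is one more tool, called after "Call:" as name([rows], argument=value, ...), one row to a line, values as JSON. drive_tool: Moves the arm, as the interface text tells. Its arguments: {"type":"object","properties":{"deltas":{"type":"array"},"force":{"type":"number"}},"required":["deltas"]}

```bash
mkdir -p pics; ls
cat > h.py <<'E'
import numpy as np, cv2
from station import ctrl
from scipy.spatial.transform import Rotation as R
def cap(name):
    i=ctrl.camera_info(name); p,d=ctrl.capture(name); return p,d,i
def rays(i,uv):
    K=np.array(i['intrinsics']); D=np.array([i['k1'],0,0,0,0.])
    u=cv2.undistortPointsIter if 0 else cv2.undistortPoints
    n=u(np.array(uv,float).reshape(-1,1,2),K,D).reshape(-1,2)
    return np.c_[n,np.ones(len(n))]
def onplane(i,uv,z):
    E=np.array(i['extrinsics']); r=rays(i,uv)@E[:3,:3].T; o=E[:3,3]
    return o+r*((z-o[2])/r[:,2])[:,None]
def cloud(i,d,uv):
    E=np.array(i['extrinsics']); uv=np.array(uv,int).reshape(-1,2); r=rays(i,uv)
    return (r*d[uv[:,1],uv[:,0]][:,None])@E[:3,:3].T+E[:3,3]
def save(n,p): cv2.imwrite('pics/'+n,cv2.cvtColor(p,cv2.COLOR_RGB2BGR))
def st():
    s=ctrl.state(); print('t',round(s['t'],2),'p',np.round(s['tool_pos'],4),'q',np.round(s['tcp_rot'],4),'f',np.round(s['force'],1),'w',round(s['gripper_width'],4),'gf',round(s['gripper_force'],1),'j',np.round(s['q'],2)); return s
E
python3 - <<'E'
from h import *
st()
for n in ('side','top'):
    p,d,i=cap(n); save(n+'0.png',p); np.savez(n+'0',p=p,d=d); print(n,np.round(i['extrinsics'],3).tolist(),i['k1'],np.round(i['intrinsics'],0).tolist())
E
```

```text
pics
t 0.0 p [0.2858 0.6386 0.2133] q [-1.000e-04  2.088e-01  9.780e-01 -6.000e-04] f [-0.5 -0.6 -0.2] w 0.091 gf 0.0 j [ 1.12  0.38  1.73  0.    1.03 -0.03]
side [[0.947, -0.225, 0.228, 0.311], [-0.321, -0.656, 0.683, -0.693], [-0.004, -0.72, -0.694, 0.892], [0.0, 0.0, 0.0, 1.0]] -0.03317127356804505 [[380.0, 0.0, 275.0], [0.0, 380.0, 219.0], [0.0, 0.0, 1.0]]
top [[0.027, -0.981, 0.19, 0.244], [-1.0, -0.028, -0.003, 0.032], [0.008, -0.19, -0.982, 1.845], [0.0, 0.0, 0.0, 1.0]] -0.0780750479066556 [[512.0, 0.0, 289.0], [0.0, 512.0, 216.0], [0.0, 0.0, 1.0]]
```

View pics/side0.png

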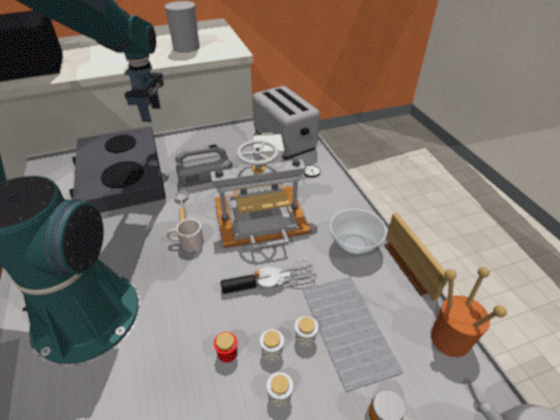

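View pics/top0.png

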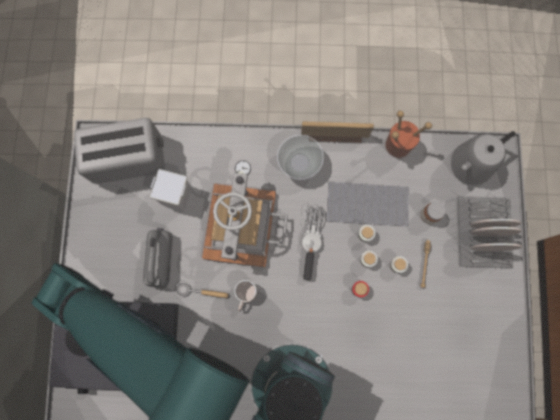

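Side and top views show three white moulds (top px (367,233), (370,259), (400,264)), a red look-alike (361,289), the beater with its handle at (309,265) and whisks at (315,215), the mat around (368,204), the wheel at (233,210) and the tray handle around (287,233).

Run:
```python
from h import *
z=np.load('top0.npz');p,d=z['p'],z['d']; i=ctrl.camera_info('top')
c=p[140:305,190:445]; save('crop0.png',cv2.resize(c,None,fx=3.1,fy=3.1,interpolation=cv2.INTER_CUBIC))
hsv=cv2.cvtColor(p,cv2.COLOR_RGB2HSV)
print('px moulds',onplane(i,[(367,233),(370,259),(400,264)],.066).round(3))
# mould followers: orange
m=((hsv[...,0]>8)&(hsv[...,0]<28)&(hsv[...,1]>80)&(hsv[...,2]>110)).astype(np.uint8)
m[:,:345]=0;m[:215]=0;m[300:]=0
n,l,s,ce=cv2.connectedComponentsWithStats(m)
for k in range(1,n):
    if s[k,4]>20: print(s[k],ce[k].round(1),onplane(i,ce[k],.066).round(4))
# mat by colour rectangle
m=((cv2.absdiff(p,cv2.blur(p,(1,1))).sum(2)==0)&(p.max(2)<125)).astype(np.uint8)
m[:170]=0;m[235:]=0;m[:,:322]=0;m[:,416:]=0
n,l,s,ce=cv2.connectedComponentsWithStats(m);k=1+np.argmax(s[1:,4]);ct=np.argwhere(l==k)[:,::-1]
r=cv2.minAreaRect(ct.astype(np.float32));print('mat',r,onplane(i,cv2.boxPoints(r),.004).round(3).tolist(),onplane(i,r[0],.004))
# beater handle dark
m=(p.max(2)<60).astype(np.uint8);m[:230]=0;m[290:]=0;m[:,:295]=0;m[:,330:]=0
ct=np.argwhere(m)[:,::-1];r=cv2.minAreaRect(ct.astype(np.float32));print('handle',r,onplane(i,cv2.boxPoints(r),.035).round(3).tolist())
for q in [(309,265),(312,241),(315,215),(288,233),(233,210),(243,168)]: print(q,cloud(i,d,q).round(3))
```

```text
px moulds [[ 0.535 -0.251  0.066]
 [ 0.443 -0.262  0.066]
 [ 0.428 -0.367  0.066]]
[363 228   9   9  68] [367.  232.1] [[ 0.5385 -0.2511  0.066 ]]
[426 241   4  13  31] [427.  246.8] [[ 0.4916 -0.4643  0.066 ]]
[365 254   9   9  70] [369.1 258.2] [[ 0.4462 -0.2586  0.066 ]]
[396 260   9   9  68] [399.9 264. ] [[ 0.4283 -0.367   0.066 ]]
[355 283  12  12 114] [360.6 288.5] [[ 0.3399 -0.2289  0.066 ]]
mat ((326.0, 177.0), (14.0, 8.0), 90.0) [[0.779, -0.093, 0.004], [0.78, -0.123, 0.004], [0.726, -0.123, 0.004], [0.725, -0.094, 0.004]] [[ 0.75222084 -0.10822778  0.004     ]]
handle ((0.0, 0.0), (0.0, 0.0), 0.0) [[1.46, 1.232, 0.035], [1.46, 1.232, 0.035], [1.46, 1.232, 0.035], [1.46, 1.232, 0.035]]
(309, 265) [[ 0.419 -0.05   0.038]]
(312, 241) [[ 0.506 -0.059  0.03 ]]
(315, 215) [[ 0.607 -0.07   0.001]]
(288, 233) [[0.537 0.027 0.004]]
(233, 210) [[0.561 0.202 0.279]]
(243, 168) [[0.728 0.186 0.177]]
```

View pics/crop0.png

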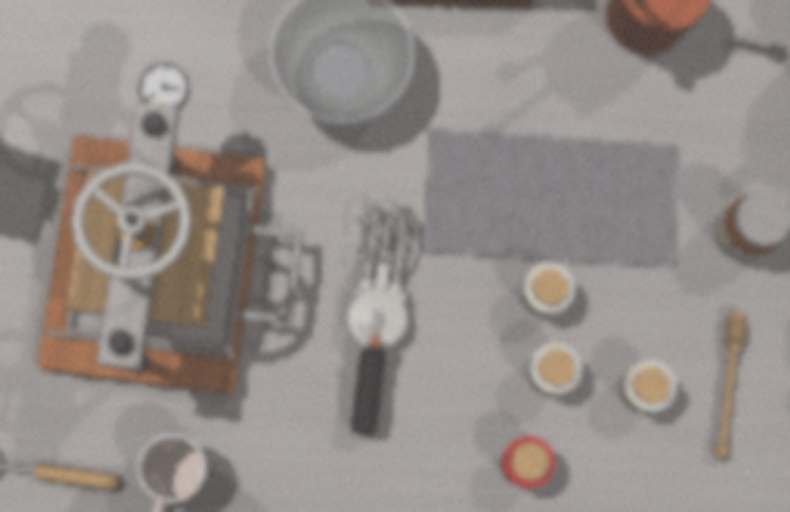

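The crop gives corner pixels for the mat (crop (430,130), (678,146), (675,266), (425,256)), the press base, the beater's axis (365,434)→(390,203), the wheel hub (131,219) and the gauge (163,86).

Run:
```python
from h import *
z=np.load('top0.npz');p,d=z['p'],z['d']; i=ctrl.camera_info('top')
f=lambda L:np.array(L)/3.1+[190-.5+.16,140-.5+.16]
mat=onplane(i,f([(430,130),(678,146),(675,266),(425,256)]),.004);print('mat',mat.round(3).tolist(),mat.mean(0).round(4),'yaw',np.degrees(np.arctan2(*(mat[0]-mat[1]+mat[3]-mat[2])[[1,0]])))
b=onplane(i,f([(75,135),(265,160),(235,392),(38,368)]),.028);print('base',b.round(3).tolist(),b.mean(0).round(4))
hh=onplane(i,f([(375,345),(365,436)]),.038);print('handle ends',hh.round(4).tolist())
w=onplane(i,f([(390,203),(420,252)]),.01);print('whisk',w.round(3).tolist())
g=onplane(i,f([(378,316)]),.045);print('gear',g)
wh=onplane(i,f([(131,219)]),.268);print('wheel',wh)
print('gauge',onplane(i,f([(163,86)]),.177))
# depth-based points: region of tray handle near z=.05
ys,xs=np.mgrid[200:265,262:300];uv=np.c_[xs.ravel(),ys.ravel()];P=cloud(i,d,uv)
s=(P[:,2]>.03)&(P[:,2]<.065)&(P[:,0]>0.4);print('hand pts',np.c_[uv[s],(P[s]*1000).round()][:60].tolist())
# wheel rim ring by depth
ys,xs=np.mgrid[180:240,205:260];uv=np.c_[xs.ravel(),ys.ravel()];P=cloud(i,d,uv);s=(P[:,2]>.255)&(P[:,2]<.285);c,rr=cv2.minEnclosingCircle(P[s][:,:2].astype(np.float32));print('wheel ring',c,rr,np.median(P[s][:,2]),s.sum())
# beater handle colour
m=(p.max(2)<75);m[:250]=0;m[285:]=0;m[:,:300]=0;m[:,320:]=0
ct=np.argwhere(m)[:,::-1];r=cv2.minAreaRect(ct.astype(np.float32));print('handle',r,onplane(i,cv2.boxPoints(r),.038).round(3).tolist())
```

```text
mat [[0.735, -0.117, 0.004], [0.724, -0.417, 0.004], [0.577, -0.41, 0.004], [0.581, -0.113, 0.004]] [ 0.6544 -0.2644  0.004 ] yaw 88.6403958207707
base [[0.71, 0.304, 0.028], [0.686, 0.079, 0.028], [0.412, 0.104, 0.028], [0.433, 0.332, 0.028]] [0.5603 0.2048 0.028 ]
handle ends [[0.4695, -0.0546, 0.038], [0.3653, -0.0453, 0.038]]
whisk [[0.643, -0.07, 0.01], [0.585, -0.107, 0.01]]
gear [[ 0.50210805 -0.05704959  0.045     ]]
wheel [[0.56225323 0.20653674 0.268     ]]
gauge [[0.72974987 0.18895573 0.177     ]]
hand pts [[262.0, 200.0, 647.0, 124.0, 51.0], [263.0, 200.0, 647.0, 121.0, 49.0], [264.0, 200.0, 648.0, 117.0, 45.0], [265.0, 200.0, 648.0, 114.0, 50.0], [266.0, 200.0, 649.0, 110.0, 44.0], [267.0, 200.0, 650.0, 107.0, 39.0], [268.0, 200.0, 648.0, 103.0, 47.0], [269.0, 200.0, 651.0, 100.0, 37.0], [270.0, 200.0, 651.0, 96.0, 39.0], [271.0, 200.0, 651.0, 92.0, 38.0], [272.0, 200.0, 650.0, 89.0, 41.0], [262.0, 201.0, 645.0, 124.0, 44.0], [263.0, 201.0, 645.0, 121.0, 42.0], [264.0, 201.0, 643.0, 117.0, 51.0], [265.0, 201.0, 645.0, 114.0, 45.0], [266.0, 201.0, 645.0, 110.0, 45.0], [2
[... 1165 characters left out ...]
 32.0], [264.0, 205.0, 632.0, 117.0, 37.0], [265.0, 205.0, 633.0, 114.0, 32.0], [267.0, 205.0, 633.0, 107.0, 31.0], [269.0, 205.0, 633.0, 99.0, 33.0], [270.0, 205.0, 632.0, 95.0, 40.0], [272.0, 205.0, 633.0, 88.0, 37.0], [262.0, 206.0, 628.0, 124.0, 34.0], [264.0, 206.0, 628.0, 117.0, 35.0], [265.0, 206.0, 629.0, 114.0, 31.0], [267.0, 206.0, 629.0, 106.0, 35.0], [268.0, 206.0, 630.0, 103.0, 32.0]]
wheel ring (0.5617097616195679, 0.2062848061323166) 0.06101590022444725 0.2712166479584772 579
handle ((308.79095458984375, 265.8936462402344), (6.477533340454102, 24.47617530822754), 8.530765533447266) [[0.375, -0.032, 0.038], [0.461, -0.043, 0.038], [0.458, -0.066, 0.038], [0.372, -0.055, 0.038]]
```

```bash
cat >> h.py <<'E'
def plan(xyz,yaw=None):
    "yaw (deg) of tool y axis wanted; prints turn then shift (in axes after the turn)"
    s=st(); q=s['tcp_rot']; r=R.from_quat([q[1],q[2],q[3],q[0]]); M=r.as_matrix()
    cur=np.degrees(np.arctan2(M[1,1],M[0,1])); yaw=cur if yaw is None else yaw
    a=np.radians(yaw); T=np.c_[[-np.sin(a),np.cos(a),0],[np.cos(a),np.sin(a),0],[0,0,-1]]
    print('yaw',cur.round(2),'turn',(R.from_matrix(M.T@T).as_rotvec()).round(4),'shift',(T.T@(np.array(xyz)-s['tool_pos'])).round(4))
E
python3 -c "
from h import *
plan([.437,-.051,.3],84.9)"
```

```text
t 0.1 p [0.2858 0.6386 0.2133] q [-1.000e-04  2.089e-01  9.779e-01 -5.000e-04] f [-0.6 -0.4  0. ] w 0.091 gf 0.0 j [ 1.12  0.38  1.73 -0.    1.03 -0.03]
yaw 65.89 turn [-1.000e-03 -2.000e-04 -3.318e-01] shift [-0.2119 -0.6734 -0.0867]
```

Call:
drive_tool([
  [[0, 0, 0], [0, 0, -0.05], 0.07],
  [[0, 0, 0], [0, 0, -0.05], 0.07],
  [[0, 0, 0], [0, 0, -0.05], 0.07],
  [[0, 0, -0.11], [0, 0, 0], 0.07],
  [[0, 0, -0.11], [0, 0, 0], 0.07],
  [[0, 0, -0.11], [0, 0, 0], 0.07],
])

```text
t: 0.7
tool_pos: [0.2859, 0.6388, 0.3639]
tcp_rot: [-0.0, 0.043, 0.999, -0.0]
force: [-0.5, -0.7, -1.0]
gripper_width: 0.07
gripper_force: 0.0
```

Call:
drive_tool([
  [[0, 0, 0], [-0.03, -0.04, 0], 0.07],
  [[0, 0, 0], [-0.03, -0.04, 0], 0.07],
  [[0, 0, 0], [-0.03, -0.04, 0], 0.07],
  [[0, 0, 0], [-0.03, -0.04, 0], 0.07],
  [[0, 0, 0], [-0.03, -0.04, 0], 0.07],
  [[0, 0, 0], [-0.03, -0.04, 0], 0.07],
  [[0, 0, 0], [-0.03, -0.04, 0], 0.07],
])

```text
t: 1.4
tool_pos: [0.4702, 0.3391, 0.3638]
tcp_rot: [-0.0, 0.045, 0.999, -0.0]
force: [0.3, 0.6, 0.4]
gripper_width: 0.0699
gripper_force: 0.0
```

Call:
drive_tool([
  [[0, 0, 0], [0, -0.05, 0], 0.07],
  [[0, 0, 0], [0, -0.05, 0], 0.07],
  [[0, 0, 0], [0, -0.05, 0], 0.07],
  [[0, 0, 0], [0, -0.05, 0], 0.07],
  [[0, 0, 0], [0, -0.05, 0], 0.07],
  [[0, 0, 0], [0, -0.05, 0], 0.07],
  [[0, 0, 0], [0, -0.05, 0], 0.07],
  [[0, 0, 0], [0, -0.044, 0], 0.07],
])

```text
t: 2.2
tool_pos: [0.4331, -0.0534, 0.364]
tcp_rot: [0.0, 0.046, 0.999, -0.0]
force: [0.6, 0.1, -0.1]
gripper_width: 0.07
gripper_force: 0.0
```

Run:
```python
from h import *
p,d,i=cap('wrist'); save('w1.png',p); np.savez('w1',p=p,d=d,E=i['extrinsics']); print(np.round(i['extrinsics'],3).tolist())
m=(p.max(2)<70).astype(np.uint8)
n,l,s,ce=cv2.connectedComponentsWithStats(m)
for k in range(1,n):
    if s[k,4]>300:
        r=cv2.minAreaRect(np.argwhere(l==k)[:,::-1].astype(np.float32));print(s[k],r,onplane(i,cv2.boxPoints(r),.038).round(3).tolist())
plan([.437,-.0514,.006],84.9)
```

```text
[[0.091, 0.956, 0.279, 0.353], [0.996, -0.087, -0.026, -0.045], [-0.0, 0.28, -0.96, 0.534], [0.0, 0.0, 0.0, 1.0]]
[541   0  19  52 915] ((550.0, 25.5), (51.0, 18.0), 90.0) [[0.197, 0.377, 0.038], [0.197, 0.409, 0.038], [0.274, 0.416, 0.038], [0.273, 0.384, 0.038]]
[546  94  14 100 781] ((552.5, 143.5), (99.0, 13.0), 90.0) [[0.341, 0.4, 0.038], [0.342, 0.425, 0.038], [0.516, 0.452, 0.038], [0.514, 0.426, 0.038]]
[276 130  16  58 512] ((283.5, 158.5), (57.0, 15.0), 90.0) [[0.364, -0.055, 0.038], [0.366, -0.031, 0.038], [0.462, -0.039, 0.038], [0.46, -0.065, 0.038]]
[    0   229   560   191 74704] ((279.5, 324.0), (189.99996948242188, 558.9998779296875), 90.0) [[0.491, -0.599, 0.038], [0.588, 0.465, 0.038], [1.115, 0.589, 0.038], [0.988, -0.82, 0.038]]
t 2.25 p [ 0.4328 -0.0577  0.364 ] q [ 0.000e+00  4.660e-02  9.989e-01 -9.000e-04] f [0.3 1.1 0.1] w 0.07 gf 0.0 j [-0.18 -0.23  2.11 -0.    1.26 -1.66]
yaw 84.66 turn [-0.0017  0.0002 -0.0043] shift [-0.0036  0.0066  0.358 ]
```

View pics/w1.png

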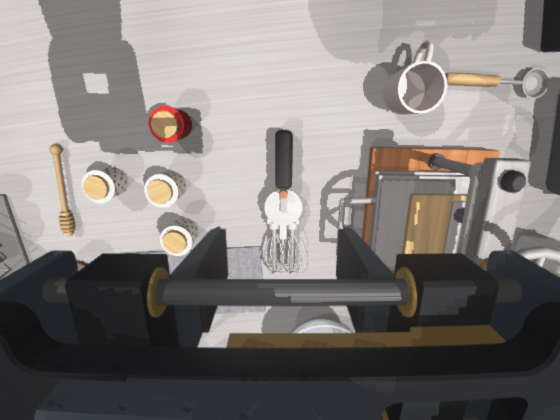

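The wrist view confirms the beater handle (px (283,158)) where it was measured and no knock so far. The tray handle bar stands at about px (345,215).

Call:
drive_tool([
  [[0, 0, 0], [-0.0036, 0.0066, 0.045], 0.07],
  [[0, 0, 0], [0, 0, 0.05], 0.07],
  [[0, 0, 0], [0, 0, 0.05], 0.07],
  [[0, 0, 0], [0, 0, 0.05], 0.07],
  [[0, 0, 0], [0, 0, 0.05], 0.07],
  [[0, 0, 0], [0, 0, 0.05], 0.07],
  [[0, 0, 0], [0, 0, 0.04], 0.07],
  [[0, 0, 0], [0, 0, 0.023], 0.07],
])

```text
t: 3.05
tool_pos: [0.4363, -0.0447, 0.003]
tcp_rot: [-0.002, 0.045, 0.999, 0.0]
force: [0.1, -1.0, 0.2]
gripper_width: 0.0699
gripper_force: 0.0
```

Call:
drive_tool([
  [[0, 0, 0], [0, 0, 0], 0.02],
  [[0, 0, 0], [0, 0, 0], 0.02],
  [[0, 0, 0], [0, 0, 0], 0.02],
  [[0, 0, 0], [0, 0, 0], 0.02],
  [[0, 0, 0], [0, 0, 0], 0.02],
  [[0, 0, 0], [0, 0, 0], 0.02],
], force=45)

```text
t: 3.65
tool_pos: [0.4391, -0.0453, 0.007]
tcp_rot: [0.001, 0.046, 0.999, -0.0]
force: [-3.9, -5.0, 16.6]
gripper_width: 0.0295
gripper_force: 44.9
```

Call:
drive_tool([
  [[0, 0, 0], [0, 0, -0.04], 0.02],
  [[0, 0, 0], [0, 0, -0.05], 0.02],
  [[0, 0, 0], [0, 0, -0.05], 0.02],
  [[0, 0, 0.12], [0, 0, -0.03], 0.02],
  [[0, 0, 0.14], [0, 0, 0], 0.02],
  [[0, 0, 0.14], [0, 0, 0], 0.02],
  [[0, 0, 0.14], [0, 0, 0], 0.02],
  [[0, 0, 0.14], [0, 0, 0], 0.02],
])

```text
t: 4.45
tool_pos: [0.4377, -0.0449, 0.1761]
tcp_rot: [-0.0, 0.379, 0.926, 0.0]
force: [0.1, -0.6, -3.5]
gripper_width: 0.03
gripper_force: 44.9
```

Call:
drive_tool([
  [[0, 0, 0.14], [0, 0, 0], 0.02],
  [[0, 0, 0.14], [0, 0, 0], 0.02],
  [[0, 0, 0.14], [0, 0, 0], 0.02],
  [[0, 0, 0.14], [0, 0, 0], 0.02],
  [[0, 0, 0.14], [0, 0, 0], 0.02],
  [[0, 0, 0.12], [0, 0, 0], 0.02],
  [[0, 0, 0], [0, 0, 0], 0.02],
  [[0, 0, 0], [0, 0, 0], 0.02],
])

```text
t: 5.25
tool_pos: [0.4379, -0.045, 0.176]
tcp_rot: [-0.0, 0.713, 0.701, -0.0]
force: [0.8, 0.3, -3.9]
gripper_width: 0.03
gripper_force: 44.9
```

```bash
python3 -c "
from h import *
plan([.656,-.200,.012],-1.7)"
```

```text
t 5.25 p [ 0.4379 -0.045   0.176 ] q [-1.000e-04  7.129e-01  7.013e-01 -0.000e+00] f [ 0.8  0.3 -3.9] w 0.03 gf 44.9 j [-0.16  0.01  2.26  0.    0.86 -0.14]
yaw -0.94 turn [-0.0001 -0.0001  0.0133] shift [-0.1485  0.2226  0.164 ]
```

Call:
drive_tool([
  [[0, 0, 0.0133], [-0.03, 0.0326, 0], 0.02],
  [[0, 0, 0], [-0.03, 0.04, 0], 0.02],
  [[0, 0, 0], [-0.03, 0.04, 0], 0.02],
  [[0, 0, 0], [-0.03, 0.04, 0], 0.02],
  [[0, 0, 0], [-0.0285, 0.04, 0], 0.02],
  [[0, 0, 0], [0, 0.03, 0.03], 0.02],
  [[0, 0, 0], [0, 0, 0.04], 0.02],
  [[0, 0, 0], [0, 0, 0.04], 0.02],
])

```text
t: 6.05
tool_pos: [0.6568, -0.2007, 0.0645]
tcp_rot: [0.0, 0.718, 0.696, 0.0]
force: [0.1, 0.1, -3.3]
gripper_width: 0.0296
gripper_force: 44.9
```

Call:
drive_tool([
  [[0, 0, 0], [0, 0, 0.02], 0.02],
  [[0, 0, 0], [0, 0, 0.02], 0.02],
  [[0, 0, 0], [0, 0, 0.012], 0.02],
  [[0, 0, 0], [0, 0, 0.002], 0.02],
  [[0, 0, 0], [0, 0, 0], 0.02],
  [[0, 0, 0], [0, 0, 0], 0.02],
])

```text
t: 6.65
tool_pos: [0.6569, -0.2008, 0.0133]
tcp_rot: [0.001, 0.719, 0.695, 0.0]
force: [-0.1, 0.4, -3.0]
gripper_width: 0.0299
gripper_force: 44.9
```

Call:
drive_tool([
  [[0, 0, 0], [0, 0, 0.0015], 0.02],
  [[0, 0, 0], [0, 0, 0], 0.02],
  [[0, 0, 0], [0, 0, 0], 0.06],
  [[0, 0, 0], [0, 0, 0], 0.06],
  [[0, 0, 0], [0, 0, 0], 0.06],
  [[0, 0, 0], [0, 0, -0.03], 0.06],
  [[0, 0, 0], [0, 0, -0.05], 0.06],
  [[0, 0, 0], [0, 0, -0.05], 0.06],
])

```text
t: 7.45
tool_pos: [0.6555, -0.2003, 0.1414]
tcp_rot: [-0.001, 0.719, 0.695, -0.0]
force: [1.7, 0.4, 0.8]
gripper_width: 0.0601
gripper_force: 0.0
```

Call:
drive_tool([
  [[0, 0, 0], [0, -0.01, -0.05], 0.06],
  [[0, 0, 0], [0, -0.03, -0.03], 0.06],
  [[0, 0, 0], [0.03, -0.03, -0.03], 0.06],
  [[0, 0, 0], [0.03, -0.03, 0], 0.06],
  [[0, 0, 0], [0.03, -0.03, 0], 0.06],
  [[0, 0, 0], [0, -0.03, 0], 0.06],
  [[0, 0, 0], [0, 0, 0], 0.06],
  [[0, 0, 0], [0, 0, 0], 0.06],
])

```text
t: 8.25
tool_pos: [0.5007, -0.1064, 0.2489]
tcp_rot: [0.0, 0.719, 0.695, 0.0]
force: [0.1, 0.4, 0.1]
gripper_width: 0.0603
gripper_force: 0.0
```

Run:
```python
from h import *
p,d,i=cap('wrist'); save('w2.png',p); np.savez('w2',p=p,d=d,E=i['extrinsics'])
p,d,i=cap('top'); save('t2.png',cv2.resize(p[140:305,190:445],None,fx=3.1,fy=3.1,interpolation=cv2.INTER_CUBIC));np.savez('t2',p=p,d=d)
st()
```

```text
t 8.35 p [ 0.5014 -0.1067  0.2486] q [3.000e-04 7.189e-01 6.951e-01 2.000e-04] f [-0.2 -0.6  0.3] w 0.06 gf 0.0 j [-0.26  0.03  2.09  0.    1.02 -0.22]
```

View pics/w2.png

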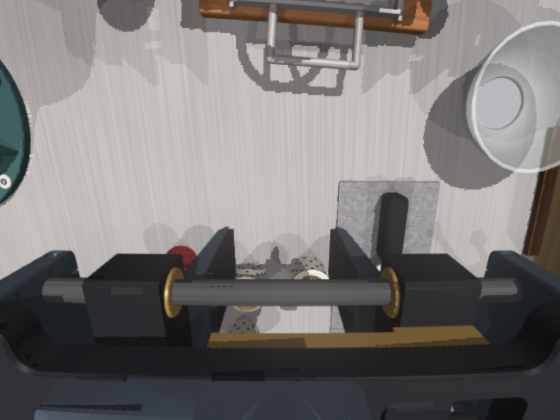

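View pics/t2.png

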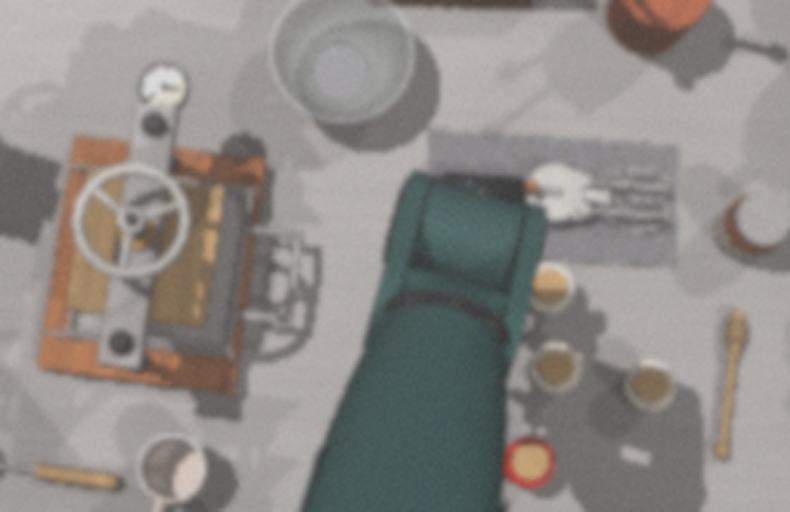

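The beater lies flat on the mat (crop gear at (560,192)), the moulds are unmoved, and the wrist view shows the tray's bar with ends at px (268,61) and (358,67).

Run:
```python
from h import *
i=ctrl.camera_info('wrist')
b=onplane(i,[(268,61),(358,67)],.053);print(b.round(4),np.degrees(np.arctan2(*(b[1]-b[0])[[1,0]])),b.mean(0))
plan([*b.mean(0)[:2],.15],84.2)
```

```text
[[0.4901 0.0433 0.053 ]
 [0.5941 0.0339 0.053 ]] -5.175804227140254 [0.54211014 0.038602   0.053     ]
t 8.35 p [ 0.5014 -0.1067  0.2486] q [3.000e-04 7.189e-01 6.951e-01 2.000e-04] f [-0.2 -0.6  0.3] w 0.06 gf 0.0 j [-0.26  0.03  2.09  0.    1.02 -0.22]
yaw -1.93 turn [ 5.0000e-04  7.0000e-04 -1.5032e+00] shift [-0.0258  0.1487  0.0986]
```

Call:
drive_tool([
  [[0, 0, 0.064], [0, 0, 0], 0.0],
  [[0, 0, 0], [0, 0, 0], 0.0],
])

```text
t: 8.55
tool_pos: [0.5012, -0.1067, 0.2482]
tcp_rot: [-0.0, 0.741, 0.671, -0.0]
force: [-0.7, -0.2, 0.6]
gripper_width: 0.0468
gripper_force: 0.0
```

```bash
python3 -c "
from h import *
plan([.545,.0685,.036])"
```

```text
t 8.55 p [ 0.5012 -0.1067  0.2482] q [-0.      0.7411  0.6714 -0.    ] f [-0.7 -0.2  0.6] w 0.0468 gf 0.0 j [-0.26  0.03  2.09  0.    1.02 -0.16]
yaw -5.65 turn [-0.0001 -0.     -0.    ] shift [0.1787 0.0263 0.2122]
```

Call:
drive_tool([
  [[0, 0, 0], [0.04, 0.0063, 0], 0.0],
  [[0, 0, 0], [0.04, 0.01, 0], 0.0],
  [[0, 0, 0], [0.04, 0.01, 0], 0.0],
  [[0, 0, 0], [0.04, 0, 0], 0.0],
  [[0, 0, 0], [0.0187, 0, 0], 0.0],
  [[0, 0, 0], [0, 0, 0.04], 0.0],
  [[0, 0, 0], [0, 0, 0.05], 0.0],
  [[0, 0, 0], [0, 0, 0.05], 0.0],
])

```text
t: 9.35
tool_pos: [0.5449, 0.0692, 0.1071]
tcp_rot: [0.001, 0.74, 0.673, 0.001]
force: [0.6, 0.6, 0.1]
gripper_width: 0.0007
gripper_force: 0.0
```

Call:
drive_tool([
  [[0, 0, 0], [0, 0, 0.04], 0.0],
  [[0, 0, 0], [0, 0, 0.022], 0.0],
  [[0, 0, 0], [0, 0, 0.01], 0.0],
  [[0, 0, 0], [0, 0, 0], 0.0],
])

```text
t: 9.75
tool_pos: [0.5438, 0.0688, 0.0353]
tcp_rot: [-0.001, 0.74, 0.672, -0.001]
force: [0.2, 0.2, 0.8]
gripper_width: 0.0004
gripper_force: 0.0
```

Call:
drive_tool([
  [[0, 0, 0], [-0.015, 0, 0], 0.0],
  [[0, 0, 0], [-0.02, 0, 0], 0.0],
  [[0, 0, 0], [-0.03, 0, 0], 0.0],
  [[0, 0, 0], [-0.03, 0, 0], 0.0],
  [[0, 0, 0], [-0.03, 0, 0], 0.0],
  [[0, 0, 0], [-0.03, 0, 0], 0.0],
  [[0, 0, 0], [-0.015, 0, 0], 0.0],
  [[0, 0, 0], [-0.01, 0, 0], 0.0],
])

```text
t: 10.55
tool_pos: [0.5271, -0.1117, 0.0375]
tcp_rot: [0.001, 0.741, 0.671, 0.001]
force: [-0.5, 2.6, 2.9]
gripper_width: 0.0004
gripper_force: 1.4
```

Call:
drive_tool([
  [[0, 0, 0], [-0.003, 0, 0], 0.0],
  [[0, 0, 0], [-0.003, 0, 0], 0.0],
  [[0, 0, 0], [0, 0, 0], 0.0],
])

```text
t: 10.85
tool_pos: [0.5265, -0.1154, 0.0367]
tcp_rot: [0.0, 0.741, 0.672, 0.0]
force: [0.9, 4.8, 4.3]
gripper_width: 0.0004
gripper_force: 2.3
```

Call:
drive_tool([
  [[0, 0, 0], [-0.003, 0, 0], 0.0],
  [[0, 0, 0], [-0.001, 0, 0], 0.0],
  [[0, 0, 0], [0.01, 0, 0], 0.0],
  [[0, 0, 0], [0, 0, -0.05], 0.0],
  [[0, 0, 0], [0, 0, -0.05], 0.0],
  [[0, 0, 0], [0, 0, -0.05], 0.0],
])

```text
t: 11.45
tool_pos: [0.5261, -0.1093, 0.1879]
tcp_rot: [-0.0, 0.74, 0.672, -0.0]
force: [1.1, -0.7, 0.8]
gripper_width: 0.0002
gripper_force: 0.0
```

Call:
drive_tool([
  [[0, 0, 0], [-0.03, 0, -0.04], 0.07],
  [[0, 0, 0], [-0.04, 0, -0.02], 0.07],
  [[0, 0, 0], [-0.04, 0, -0.02], 0.07],
  [[0, 0, 0], [-0.04, 0, -0.02], 0.07],
  [[0, 0, 0], [0, 0, 0], 0.07],
  [[0, 0, 0], [0, 0, 0], 0.07],
])

```text
t: 12.05
tool_pos: [0.512, -0.2595, 0.2864]
tcp_rot: [0.0, 0.741, 0.672, -0.0]
force: [-0.3, -0.9, 0.4]
gripper_width: 0.0457
gripper_force: 0.0
```

Run:
```python
from h import *
st()
p,d,i=cap('wrist'); save('w3.png',p); np.savez('w3',p=p,d=d,E=i['extrinsics'])
p,d,i=cap('side'); save('s3.png',p)
```

```text
t 12.05 p [ 0.512  -0.2595  0.2864] q [ 1.000e-04  7.409e-01  6.717e-01 -0.000e+00] f [-0.3 -0.9  0.4] w 0.0457 gf 0.0 j [-0.51  0.1   1.94 -0.    1.1  -0.41]
```

View pics/w3.png

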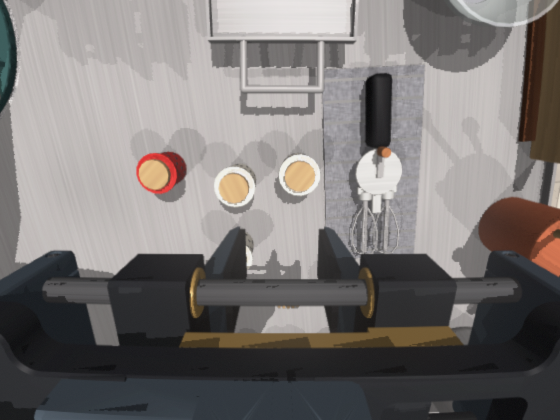

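The wrist view shows the tray drawn out (front wall (208,39)–(355,39), bar (243,88)–(322,90)), moulds at (299,175) and (233,187), and the red one at (156,173).

Run:
```python
from h import *
i=ctrl.camera_info('wrist')
z=np.load('w3.npz'); p=z['p']
b=onplane(i,[(243,88),(322,90)],.053);w=onplane(i,[(208,38),(355,38)],.048)
print('bar',b.round(4).tolist(),b.mean(0).round(4),'wall',w.round(4).tolist(),w.mean(0).round(4))
hsv=cv2.cvtColor(p,cv2.COLOR_RGB2HSV)
m=((hsv[...,0]>8)&(hsv[...,0]<28)&(hsv[...,1]>80)&(hsv[...,2]>110)).astype(np.uint8);m[250:]=0;m[:,330:]=0
n,l,s,ce=cv2.connectedComponentsWithStats(m)
for k in range(1,n):
    if s[k,4]>200: print(s[k],ce[k].round(1),onplane(i,ce[k],.066).round(4))
u=np.array([.1,.995]);c0=np.array([.5617,.2063])
for n,x in(('bar',b),('wall',w)):
    m=x.mean(0)[:2]; print(n,'dist along',(m-c0)@-u,'lat',(m-c0)@[-.995,.1], np.degrees(np.arctan2(*(x[1]-x[0])[[1,0]])))
```

```text
bar [[0.4728, -0.1296, 0.053], [0.5744, -0.1419, 0.053]] [ 0.5236 -0.1358  0.053 ] wall [[0.4355, -0.0646, 0.048], [0.6209, -0.0826, 0.048]] [ 0.5282 -0.0736  0.048 ]
[139 160  31  30 731] [153.7 174. ] [[ 0.3389 -0.2272  0.066 ]]
[285 162  30  29 685] [299.4 175.9] [[ 0.5355 -0.2492  0.066 ]]
[219 174  30  29 659] [233.5 187.7] [[ 0.4447 -0.2567  0.066 ]]
bar dist along 0.344173246100547 lat 0.0037104431608934725 -6.901996281250577
wall dist along 0.281831191684125 lat 0.0053025342555910295 -5.548966799780784
```

```bash
python3 -c "
from h import *
plan([.537,-.250,.016])"
```

```text
t 12.15 p [ 0.5117 -0.2583  0.2855] q [-7.000e-04  7.403e-01  6.723e-01 -2.000e-04] f [-0.3  0.2 -0.3] w 0.0534 gf 0.0 j [-0.51  0.1   1.94  0.    1.1  -0.41]
yaw -5.52 turn [-0.0013 -0.0006 -0.    ] shift [0.0107 0.0243 0.2695]
```

Call:
drive_tool([
  [[0, 0, 0], [0.0107, 0.0243, 0.02], 0.068],
  [[0, 0, 0], [0, 0, 0.05], 0.068],
  [[0, 0, 0], [0, 0, 0.05], 0.068],
  [[0, 0, 0], [0, 0, 0.05], 0.068],
  [[0, 0, 0], [0, 0, 0.05], 0.068],
  [[0, 0, 0], [0, 0, 0.03], 0.068],
  [[0, 0, 0], [0, 0, 0.0195], 0.068],
  [[0, 0, 0], [0, 0, 0], 0.068],
])

```text
t: 12.95
tool_pos: [0.5352, -0.2489, 0.0137]
tcp_rot: [-0.003, 0.74, 0.672, -0.001]
force: [-0.5, 1.0, 0.5]
gripper_width: 0.0684
gripper_force: 0.0
```

Call:
drive_tool([
  [[0, 0, 0], [0, 0, 0], 0.045],
  [[0, 0, 0], [0, 0, 0], 0.045],
  [[0, 0, 0], [0, 0, 0], 0.045],
  [[0, 0, 0], [0, 0, 0], 0.045],
  [[0, 0, 0], [0, 0, 0], 0.045],
], force=20)

```text
t: 13.45
tool_pos: [0.538, -0.2513, 0.0181]
tcp_rot: [0.001, 0.741, 0.672, 0.0]
force: [0.6, 4.7, 8.4]
gripper_width: 0.0517
gripper_force: 20.0
```

Call:
drive_tool([
  [[0, 0, 0], [0, 0, -0.02], 0.045],
  [[0, 0, 0], [0, 0, -0.04], 0.045],
  [[0, 0, 0], [0, 0, -0.05], 0.045],
  [[0, 0, 0], [0, 0, -0.03], 0.045],
  [[0, 0, 0], [0, 0, 0], 0.045],
])

```text
t: 13.95
tool_pos: [0.5394, -0.2524, 0.162]
tcp_rot: [0.004, 0.741, 0.672, 0.001]
force: [0.6, 0.1, -1.4]
gripper_width: 0.0522
gripper_force: 20.0
```

```bash
python3 -c "
from h import *
plan([.5458,.0658,.050],-5.6)"
```

```text
t 13.95 p [ 0.5394 -0.2524  0.162 ] q [0.0036 0.7407 0.6719 0.0013] f [ 0.6  0.1 -1.4] w 0.0522 gf 20.0 j [-0.48  0.28  1.98 -0.    0.87 -0.38]
yaw -5.58 turn [0.0071 0.0029 0.0004] shift [ 0.3173 -0.0247  0.112 ]
```

Call:
drive_tool([
  [[0, 0, 0], [0.03, -0.0047, 0], 0.045],
  [[0, 0, 0], [0.045, -0.01, 0], 0.045],
  [[0, 0, 0], [0.045, -0.01, 0], 0.045],
  [[0, 0, 0], [0.045, 0, 0], 0.045],
  [[0, 0, 0], [0.045, 0, 0], 0.045],
  [[0, 0, 0], [0.045, 0, 0], 0.045],
  [[0, 0, 0], [0.035, 0, 0], 0.045],
  [[0, 0, 0], [0.0273, 0, 0], 0.045],
])

```text
t: 14.75
tool_pos: [0.5429, 0.069, 0.1564]
tcp_rot: [-0.0, 0.74, 0.672, -0.0]
force: [0.3, 0.1, -1.1]
gripper_width: 0.0519
gripper_force: 20.0
```

Call:
drive_tool([
  [[0, 0, 0], [0, 0, 0.04], 0.045],
  [[0, 0, 0], [0, 0, 0.04], 0.045],
  [[0, 0, 0], [0, 0, 0.015], 0.045],
  [[0, 0, 0], [0, 0, 0], 0.045],
  [[0, 0, 0], [0, 0, 0], 0.045],
])

```text
t: 15.25
tool_pos: [0.544, 0.0668, 0.0627]
tcp_rot: [0.0, 0.741, 0.672, 0.0]
force: [0.3, -0.6, -1.3]
gripper_width: 0.052
gripper_force: 20.0
```

```bash
python3 -c "
from h import *
plan([.5458,.0658,.051],-5.6)"
```

```text
t 15.25 p [0.544  0.0668 0.0627] q [2.000e-04 7.408e-01 6.717e-01 2.000e-04] f [ 0.3 -0.6 -1.3] w 0.052 gf 20.0 j [ 0.08  0.38  2.09 -0.    0.67  0.18]
yaw -5.6 turn [ 0.0005 -0.0001  0.0001] shift [-0.0008  0.0019  0.0117]
```

Call:
drive_tool([
  [[0, 0, 0], [0, 0.0018, 0.008], 0.045],
  [[0, 0, 0], [0, 0, 0.0035], 0.045],
  [[0, 0, 0], [0, 0, 0], 0.045],
  [[0, 0, 0], [0, 0, 0], 0.066],
  [[0, 0, 0], [0, 0, 0], 0.066],
  [[0, 0, 0], [0, 0, 0], 0.066],
  [[0, 0, 0], [0, 0, -0.03], 0.066],
  [[0, 0, 0], [0, 0, -0.05], 0.066],
])

```text
t: 16.05
tool_pos: [0.5431, 0.0666, 0.1288]
tcp_rot: [-0.002, 0.741, 0.672, -0.002]
force: [0.8, -0.3, 0.6]
gripper_width: 0.0657
gripper_force: 0.0
```

Call:
drive_tool([
  [[0, 0, 0], [-0.01, 0, -0.04], 0.068],
  [[0, 0, 0], [-0.045, -0.01, 0], 0.068],
  [[0, 0, 0], [-0.045, -0.02, 0], 0.068],
  [[0, 0, 0], [-0.045, -0.02, 0], 0.068],
  [[0, 0, 0], [-0.045, -0.02, 0], 0.068],
  [[0, 0, 0], [-0.045, 0, -0.02], 0.068],
  [[0, 0, 0], [-0.045, 0, -0.02], 0.068],
  [[0, 0, 0], [0, 0, 0], 0.068],
])

```text
t: 16.85
tool_pos: [0.4491, -0.2096, 0.2131]
tcp_rot: [0.002, 0.742, 0.67, 0.001]
force: [-0.4, 0.8, -0.1]
gripper_width: 0.068
gripper_force: 0.0
```

Run:
```python
from h import *
p,d,i=cap('top')
hsv=cv2.cvtColor(p,cv2.COLOR_RGB2HSV)
m=((hsv[...,0]>8)&(hsv[...,0]<28)&(hsv[...,1]>80)&(hsv[...,2]>90)).astype(np.uint8)
m[:,270:340]*=1;m[:,:268]=0;m[:205]=0;m[300:]=0
n,l,s,ce=cv2.connectedComponentsWithStats(m)
for k in range(1,n):
    if s[k,4]>20: print(s[k],ce[k].round(1),onplane(i,ce[k],.066).round(4),onplane(i,ce[k],.1).round(4))
save('t4.png',cv2.resize(p[140:305,190:445],None,fx=3.1,fy=3.1))
p,d,i=cap('wrist');np.savez('w4',p=p,d=d);save('w4.png',p)
hsv=cv2.cvtColor(p,cv2.COLOR_RGB2HSV)
m=((hsv[...,0]>8)&(hsv[...,0]<28)&(hsv[...,1]>80)&(hsv[...,2]>90)).astype(np.uint8);m[255:]=0
n,l,s,ce=cv2.connectedComponentsWithStats(m)
for k in range(1,n):
    if s[k,4]>200: print(s[k],ce[k].round(1),onplane(i,ce[k],.066).round(4),onplane(i,ce[k],.1).round(4))
plan([.4455,-.2577,.016],-5.6)
```

```text
[274 221   9  10  65] [278.  225.5] [[0.553  0.0636 0.066 ]] [[0.547 0.063 0.1  ]]
[545 235  15  35 380] [552.5 251.3] [[ 0.4866 -0.923   0.066 ]] [[ 0.4819 -0.9047  0.1   ]]
[426 241   4  14  36] [427.1 247.1] [[ 0.4907 -0.4645  0.066 ]] [[ 0.4859 -0.455   0.1   ]]
[395 260   9   9  59] [399.4 263.7] [[ 0.4296 -0.3652  0.066 ]] [[ 0.426  -0.3576  0.1   ]]
[548 270  12  17  97] [553.3 277.1] [[ 0.3941 -0.92    0.066 ]] [[ 0.3912 -0.9019  0.1   ]]
[549 289  11   6  25] [553.8 291.8] [[ 0.3423 -0.9188  0.066 ]] [[ 0.3404 -0.9006  0.1   ]]
[171 206  37  36 998] [189.2 223.5] [[ 0.3392 -0.2273  0.066 ]] [[ 0.3517 -0.2165  0.1   ]]
[266 223  35  32 882] [282.6 238.9] [[ 0.4442 -0.257   0.066 ]] [[ 0.4454 -0.243   0.1   ]]
t 16.95 p [ 0.4481 -0.2058  0.2106] q [3.000e-04 7.414e-01 6.711e-01 2.000e-04] f [-0.2  0.  -0.6] w 0.0677 gf 0.0 j [-0.48  0.05  2.15  0.    0.94 -0.38]
yaw -5.7 turn [ 0.0006  0.0001 -0.0018] shift [-0.0519  0.0024  0.1946]
```

View pics/w4.png

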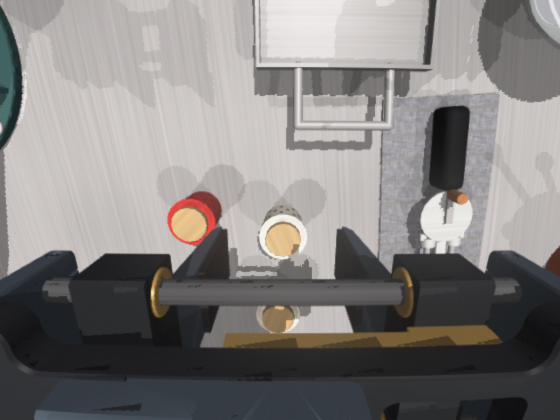

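Mould 2 is at wrist px (282,239), where expected. Mould 1 stands in the tray, at world (0.547, 0.063) from the top view.

Call:
drive_tool([
  [[0, 0, 0], [-0.045, 0.0024, 0], 0.068],
  [[0, 0, 0], [-0.0065, 0, 0.04], 0.068],
  [[0, 0, 0], [0, 0, 0.05], 0.068],
  [[0, 0, 0], [0, 0, 0.05], 0.068],
  [[0, 0, 0], [0, 0, 0.035], 0.068],
  [[0, 0, 0], [0, 0, 0.0196], 0.068],
  [[0, 0, 0], [0, 0, 0], 0.068],
  [[0, 0, 0], [0, 0, 0], 0.068],
])

```text
t: 17.75
tool_pos: [0.4457, -0.2555, 0.0157]
tcp_rot: [-0.001, 0.74, 0.672, -0.0]
force: [0.3, 0.2, 0.1]
gripper_width: 0.0678
gripper_force: 0.0
```

Call:
drive_tool([
  [[0, 0, 0], [0, 0, 0], 0.045],
  [[0, 0, 0], [0, 0, 0], 0.045],
  [[0, 0, 0], [0, 0, 0], 0.045],
  [[0, 0, 0], [0, 0, 0], 0.045],
  [[0, 0, 0], [0, 0, 0], 0.045],
], force=20)

```text
t: 18.25
tool_pos: [0.4463, -0.2568, 0.0169]
tcp_rot: [0.001, 0.741, 0.672, 0.0]
force: [0.2, 3.0, 10.4]
gripper_width: 0.0518
gripper_force: 20.0
```

Call:
drive_tool([
  [[0, 0, 0], [0, 0, -0.03], 0.045],
  [[0, 0, 0], [0, 0, -0.05], 0.045],
  [[0, 0, 0], [0, 0, -0.05], 0.045],
  [[0, 0, 0], [0.03, 0.01, 0], 0.045],
  [[0, 0, 0], [0.04, 0.01, 0], 0.045],
  [[0, 0, 0], [0.04, 0, 0], 0.045],
  [[0, 0, 0], [0.04, 0, 0], 0.045],
  [[0, 0, 0], [0.04, 0, 0], 0.045],
])

```text
t: 19.05
tool_pos: [0.484, -0.0679, 0.1463]
tcp_rot: [0.0, 0.741, 0.672, 0.0]
force: [1.2, 0.2, -1.6]
gripper_width: 0.052
gripper_force: 20.0
```

```bash
python3 -c "
from h import *
plan([.4956,-.0036,.051],-5.6)"
```

```text
t 19.05 p [ 0.484  -0.0679  0.1463] q [4.000e-04 7.408e-01 6.717e-01 3.000e-04] f [ 1.2  0.2 -1.6] w 0.052 gf 20.0 j [-0.19  0.15  2.19  0.    0.81 -0.09]
yaw -5.6 turn [0.001  0.0001 0.    ] shift [0.0651 0.0053 0.0953]
```

Call:
drive_tool([
  [[0, 0, 0], [0.035, 0.0053, 0], 0.045],
  [[0, 0, 0], [0.0301, 0, 0], 0.045],
  [[0, 0, 0], [0, 0, 0.04], 0.045],
  [[0, 0, 0], [0, 0, 0.03], 0.045],
  [[0, 0, 0], [0, 0, 0.013], 0.045],
  [[0, 0, 0], [0, 0, 0], 0.045],
  [[0, 0, 0], [0, 0, 0], 0.045],
])

```text
t: 19.75
tool_pos: [0.4963, -0.0054, 0.0637]
tcp_rot: [0.0, 0.741, 0.672, 0.0]
force: [-0.4, -0.2, -1.1]
gripper_width: 0.0519
gripper_force: 20.0
```

```bash
python3 -c "
from h import *
plan([.4956,-.0036,.051],-5.6)"
```

```text
t 19.75 p [ 0.4963 -0.0054  0.0637] q [3.000e-04 7.408e-01 6.717e-01 3.000e-04] f [-0.4 -0.2 -1.1] w 0.0519 gf 20.0 j [-0.06  0.31  2.19 -0.    0.64  0.04]
yaw -5.6 turn [ 0.0008 -0.      0.0001] shift [ 0.0017 -0.0009  0.0127]
```

Call:
drive_tool([
  [[0, 0, 0], [0.0017, -0.001, 0.008], 0.045],
  [[0, 0, 0], [0, 0, 0.0045], 0.045],
  [[0, 0, 0], [0, 0, 0], 0.045],
  [[0, 0, 0], [0, 0, 0], 0.065],
  [[0, 0, 0], [0, 0, 0], 0.065],
  [[0, 0, 0], [0, 0, 0], 0.065],
  [[0, 0, 0], [0, 0, -0.03], 0.065],
  [[0, 0, 0], [0, 0, -0.05], 0.065],
])

```text
t: 20.55
tool_pos: [0.4929, -0.0033, 0.129]
tcp_rot: [-0.002, 0.741, 0.672, -0.002]
force: [0.4, -1.2, -0.4]
gripper_width: 0.0649
gripper_force: 0.0
```

Call:
drive_tool([
  [[0, 0, 0], [-0.01, 0, -0.04], 0.068],
  [[0, 0, 0], [-0.045, -0.01, -0.02], 0.068],
  [[0, 0, 0], [-0.045, -0.01, -0.02], 0.068],
  [[0, 0, 0], [-0.045, -0.01, 0], 0.068],
  [[0, 0, 0], [-0.045, 0, 0], 0.068],
  [[0, 0, 0], [-0.045, 0, 0], 0.068],
  [[0, 0, 0], [-0.045, 0, 0], 0.068],
  [[0, 0, 0], [-0.03, 0, 0], 0.068],
])

```text
t: 21.35
tool_pos: [0.4345, -0.3112, 0.2103]
tcp_rot: [0.0, 0.741, 0.671, -0.0]
force: [-0.2, 0.3, -0.2]
gripper_width: 0.068
gripper_force: 0.0
```

Call:
drive_tool([
  [[0, 0, 0], [0, 0, 0], 0.068],
  [[0, 0, 0], [0, 0, 0], 0.068],
])

```text
t: 21.55
tool_pos: [0.4347, -0.3087, 0.2098]
tcp_rot: [-0.0, 0.741, 0.671, 0.0]
force: [0.6, 0.8, 0.5]
gripper_width: 0.0683
gripper_force: 0.0
```

```bash
cat >> h.py <<'E'
def orange(name,lo=90,box=None,zs=(.066,.1),mn=20):
    p,d,i=cap(name); hsv=cv2.cvtColor(p,cv2.COLOR_RGB2HSV)
    m=((hsv[...,0]>8)&(hsv[...,0]<28)&(hsv[...,1]>80)&(hsv[...,2]>lo)).astype(np.uint8)
    x0,y0,x1,y1=box; k=np.zeros_like(m);k[y0:y1,x0:x1]=1; m*=k
    n,l,s,ce=cv2.connectedComponentsWithStats(m)
    for j in range(1,n):
        if s[j,4]>mn: print(name,s[j],ce[j].round(1),*[onplane(i,ce[j],z).round(4)[0] for z in zs])
    return p,d,i
E
python3 - <<'E'
from h import *
orange('top',box=(268,205,440,300))
p,d,i=orange('wrist',box=(0,0,560,255),mn=200);save('w5.png',p)
plan([.429,-.366,.016],-5.6)
E
```

```text
top [425 209   8  12  23] [427.3 215.5] [ 0.6043 -0.4678  0.066 ] [ 0.5974 -0.4582  0.1   ]
top [275 221   8   9  46] [278.7 225.1] [0.5545 0.0612 0.066 ] [0.5486 0.0607 0.1   ]
top [293 236  10  10  75] [297.8 240.8] [ 0.5007 -0.0074  0.066 ] [ 0.4958 -0.0066  0.1   ]
wrist [ 165  115   40   40 1258] [184.3 134.1] [ 0.3387 -0.2288  0.066 ] [ 0.3499 -0.2287  0.1   ]
wrist [263 230  35  25 713] [280.4 243.4] [ 0.4271 -0.362   0.066 ] [ 0.4287 -0.3475  0.1   ]
t 21.65 p [ 0.4349 -0.3076  0.2099] q [-3.000e-04  7.405e-01  6.721e-01  0.000e+00] f [0.4 0.1 0.2] w 0.068 gf 0.0 j [-0.66  0.12  2.07  0.    0.95 -0.56]
yaw -5.55 turn [-0.0004 -0.0004  0.0009] shift [-0.0587 -0.0002  0.1939]
```

Call:
drive_tool([
  [[0, 0, 0], [-0.045, 0, 0], 0.068],
  [[0, 0, 0], [-0.014, 0, 0.04], 0.068],
  [[0, 0, 0], [0, 0, 0.05], 0.068],
  [[0, 0, 0], [0, 0, 0.05], 0.068],
  [[0, 0, 0], [0, 0, 0.035], 0.068],
  [[0, 0, 0], [0, 0, 0.019], 0.068],
  [[0, 0, 0], [0, 0, 0], 0.068],
  [[0, 0, 0], [0, 0, 0], 0.068],
])

```text
t: 22.45
tool_pos: [0.4298, -0.3667, 0.0166]
tcp_rot: [-0.0, 0.74, 0.672, 0.0]
force: [-0.1, 0.1, 1.1]
gripper_width: 0.0679
gripper_force: 0.0
```

Call:
drive_tool([
  [[0, 0, 0], [0, 0, 0], 0.045],
  [[0, 0, 0], [0, 0, 0], 0.045],
  [[0, 0, 0], [0, 0, 0], 0.045],
  [[0, 0, 0], [0, 0, 0], 0.045],
  [[0, 0, 0], [0, 0, 0], 0.045],
], force=20)

```text
t: 22.95
tool_pos: [0.4298, -0.3676, 0.0173]
tcp_rot: [0.001, 0.741, 0.672, 0.0]
force: [-0.8, 3.6, 9.9]
gripper_width: 0.0517
gripper_force: 20.0
```

Call:
drive_tool([
  [[0, 0, 0], [0, 0, -0.03], 0.045],
  [[0, 0, 0], [0, 0, -0.05], 0.045],
  [[0, 0, 0], [0, 0, -0.05], 0.045],
  [[0, 0, 0], [0.03, 0.02, 0], 0.045],
  [[0, 0, 0], [0.04, 0.025, 0], 0.045],
  [[0, 0, 0], [0.04, 0.025, 0], 0.045],
  [[0, 0, 0], [0.04, 0.025, 0], 0.045],
  [[0, 0, 0], [0.04, 0.02, 0], 0.045],
])

```text
t: 23.75
tool_pos: [0.5635, -0.1877, 0.1469]
tcp_rot: [0.001, 0.741, 0.672, 0.0]
force: [0.1, -0.1, -2.5]
gripper_width: 0.0516
gripper_force: 20.0
```

Call:
drive_tool([
  [[0, 0, 0], [0.04, 0, 0], 0.045],
  [[0, 0, 0], [0.04, 0, 0], 0.045],
  [[0, 0, 0], [0.03, 0, 0], 0.045],
  [[0, 0, 0], [0, 0, 0], 0.045],
  [[0, 0, 0], [0, 0, 0], 0.045],
])

```text
t: 24.25
tool_pos: [0.573, -0.0795, 0.1465]
tcp_rot: [0.0, 0.74, 0.672, 0.0]
force: [-0.2, -0.5, -1.8]
gripper_width: 0.052
gripper_force: 20.0
```

```bash
python3 -c "
from h import *
plan([.5812,-.0122,.051],-5.6)"
```

```text
t 24.25 p [ 0.573  -0.0795  0.1465] q [3.000e-04 7.402e-01 6.723e-01 2.000e-04] f [-0.2 -0.5 -1.8] w 0.052 gf 20.0 j [-0.18  0.28  2.01 -0.    0.84 -0.08]
yaw -5.5 turn [0.0006 0.0002 0.0017] shift [0.0678 0.0016 0.0955]
```

Call:
drive_tool([
  [[0, 0, 0], [0.038, 0.0016, 0], 0.045],
  [[0, 0, 0], [0.03, 0, 0], 0.045],
  [[0, 0, 0], [0, 0, 0.04], 0.045],
  [[0, 0, 0], [0, 0, 0.03], 0.045],
  [[0, 0, 0], [0, 0, 0.018], 0.045],
  [[0, 0, 0], [0, 0, 0.0073], 0.045],
  [[0, 0, 0], [0, 0, 0], 0.045],
  [[0, 0, 0], [0, 0, 0], 0.045],
])

```text
t: 25.05
tool_pos: [0.5815, -0.0132, 0.0512]
tcp_rot: [0.0, 0.741, 0.671, 0.0]
force: [0.7, 0.8, -1.1]
gripper_width: 0.052
gripper_force: 20.0
```

Call:
drive_tool([
  [[0, 0, 0], [0, 0, 0], 0.065],
  [[0, 0, 0], [0, 0, 0], 0.065],
  [[0, 0, 0], [0, 0, 0], 0.065],
  [[0, 0, 0], [0, 0, -0.03], 0.065],
  [[0, 0, 0], [0, 0, -0.05], 0.065],
  [[0, 0, 0], [0, 0, -0.05], 0.065],
  [[0, 0, 0], [-0.03, 0, -0.04], 0.065],
  [[0, 0, 0], [-0.04, 0, -0.02], 0.0],
])

```text
t: 25.85
tool_pos: [0.5756, -0.082, 0.2451]
tcp_rot: [0.002, 0.74, 0.673, 0.002]
force: [0.6, -0.2, -0.5]
gripper_width: 0.0598
gripper_force: 0.0
```

Call:
drive_tool([
  [[0, 0, 0], [-0.045, -0.02, 0], 0.0],
  [[0, 0, 0], [-0.045, -0.02, 0], 0.0],
  [[0, 0, 0], [-0.045, -0.01, 0], 0.0],
  [[0, 0, 0], [0, 0, 0], 0.0],
  [[0, 0, 0], [0, 0, 0], 0.0],
])

```text
t: 26.35
tool_pos: [0.5111, -0.2122, 0.241]
tcp_rot: [0.0, 0.741, 0.671, 0.0]
force: [-0.6, 0.4, 0.4]
gripper_width: 0.0197
gripper_force: 0.0
```

Run:
```python
from h import *
orange('top',box=(268,205,440,300))
p,d,i=orange('wrist',box=(0,0,560,255),mn=200);save('w6.png',p)
plan([.524,-.136,.04],-5.6)
```

```text
top [425 209   8  12  21] [427.3 215.6] [ 0.6039 -0.4678  0.066 ] [ 0.5971 -0.4583  0.1   ]
top [296 212  10   9  75] [300.6 216. ] [ 0.5894 -0.0152  0.066 ] [ 0.5828 -0.0143  0.1   ]
top [273 221  10  10  69] [277.8 225.4] [0.5535 0.0643 0.066 ] [0.5476 0.0637 0.1   ]
top [293 236  10  10  77] [297.8 240.7] [ 0.501  -0.0076  0.066 ] [ 0.4961 -0.0069  0.1   ]
top [426 241   4  16  40] [427.1 247.5] [ 0.4892 -0.4644  0.066 ] [ 0.4845 -0.4549  0.1   ]
wrist [224   0  39  16 426] [243.    5.7] [ 0.49   -0.0082  0.066 ] [ 0.4928 -0.0203  0.1   ]
wrist [315   0  39  13 377] [334.1   5. ] [ 0.5851 -0.0167  0.066 ] [ 0.5785 -0.028   0.1   ]
wrist [131 202  34  32 859] [147.7 217.3] [ 0.3399 -0.2275  0.066 ] [ 0.3574 -0.2181  0.1   ]
t 26.45 p [ 0.5117 -0.2109  0.2408] q [-0.000e+00  7.405e-01  6.720e-01  1.000e-04] f [-0.2  0.3  0.2] w 0.0118 gf 0.0 j [-0.43  0.11  2.02  0.    1.01 -0.34]
yaw -5.55 turn [ 0.0001 -0.0001  0.0008] shift [0.0757 0.005  0.2008]
```

View pics/w6.png

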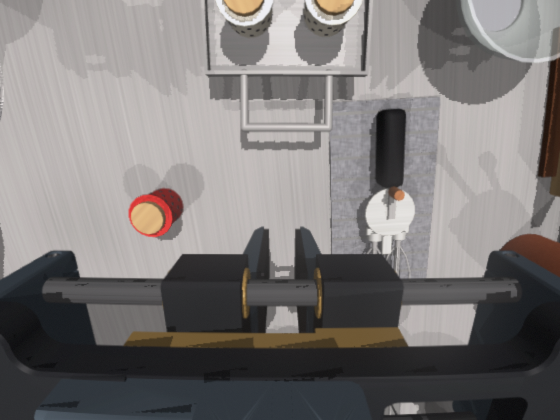

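Both front moulds stand upright in the tray (px (243,6), (334,5)), the beater is on the mat, and the way in front of the bar is clear.

Call:
drive_tool([
  [[0, 0, 0], [0.0356, 0.0054, 0], 0.0],
  [[0, 0, 0], [0, 0, 0.05], 0.0],
  [[0, 0, 0], [0, 0, 0.05], 0.0],
  [[0, 0, 0], [0, 0, 0.05], 0.0],
  [[0, 0, 0], [0, 0, 0.03], 0.0],
  [[0, 0, 0], [0, 0, 0.02], 0.0],
  [[0, 0, 0], [0, 0, 0], 0.0],
  [[0, 0, 0], [0.01, 0, 0], 0.0],
])

```text
t: 27.25
tool_pos: [0.5218, -0.1662, 0.0412]
tcp_rot: [0.0, 0.741, 0.672, 0.0]
force: [-0.7, -0.2, 1.1]
gripper_width: 0.0004
gripper_force: 0.0
```

Call:
drive_tool([
  [[0, 0, 0], [0.008, 0, 0], 0.0],
  [[0, 0, 0], [0.01, 0, 0], 0.0],
  [[0, 0, 0], [0.013, 0, 0], 0.0],
  [[0, 0, 0], [0.016, 0, 0], 0.0],
  [[0, 0, 0], [0.018, 0, 0], 0.0],
  [[0, 0, 0], [0.018, 0, 0], 0.0],
  [[0, 0, 0], [0.018, 0, 0], 0.0],
  [[0, 0, 0], [0.018, 0, 0], 0.0],
])

```text
t: 28.05
tool_pos: [0.5335, -0.0467, 0.0413]
tcp_rot: [0.001, 0.741, 0.672, 0.001]
force: [2.3, -4.3, 1.2]
gripper_width: 0.0004
gripper_force: 1.7
```

Call:
drive_tool([
  [[0, 0, 0], [0.018, 0, 0], 0.0],
  [[0, 0, 0], [0.016, 0, 0], 0.0],
  [[0, 0, 0], [0.014, 0, 0], 0.0],
  [[0, 0, 0], [0.01, 0, 0], 0.0],
  [[0, 0, 0], [0.008, 0, 0], 0.0],
  [[0, 0, 0], [0.005, 0, 0], 0.0],
  [[0, 0, 0], [0, 0, 0], 0.0],
])

```text
t: 28.75
tool_pos: [0.5394, 0.0229, 0.0405]
tcp_rot: [-0.0, 0.741, 0.672, -0.0]
force: [-0.1, -0.4, 0.1]
gripper_width: 0.0007
gripper_force: 0.0
```

```bash
python3 -c "
from h import *
plan([.5441,.0312,.04],-5.6)"
```

```text
t 28.75 p [0.5394 0.0229 0.0405] q [-3.000e-04  7.406e-01  6.720e-01 -2.000e-04] f [-0.1 -0.4  0.1] w 0.0007 gf 0.0 j [-0.    0.41  2.11  0.    0.63  0.1 ]
yaw -5.56 turn [-0.0007 -0.0001  0.0007] shift [0.0087 0.0039 0.0005]
```

Call:
drive_tool([
  [[0, 0, 0], [0.003, 0, 0], 0.0],
  [[0, 0, 0], [0.003, 0, 0], 0.0],
  [[0, 0, 0], [0.003, 0, 0], 0.0],
  [[0, 0, 0], [0, 0, 0], 0.0],
])

```text
t: 29.15
tool_pos: [0.5401, 0.0298, 0.0406]
tcp_rot: [0.001, 0.74, 0.672, -0.001]
force: [-2.8, -25.1, 1.8]
gripper_width: 0.0006
gripper_force: 12.6
```

Call:
drive_tool([
  [[0, 0, 0], [0.003, 0, 0], 0.0],
  [[0, 0, 0], [0, 0, 0], 0.0],
  [[0, 0, 0], [0, 0, 0], 0.0],
])

```text
t: 29.45
tool_pos: [0.5401, 0.0304, 0.0406]
tcp_rot: [0.001, 0.74, 0.673, -0.002]
force: [-3.4, -56.9, 5.4]
gripper_width: 0.0004
gripper_force: 28.4
```

Call:
drive_tool([
  [[0, 0, 0], [-0.02, 0, 0], 0.0],
  [[0, 0, 0], [-0.04, 0, -0.02], 0.0],
  [[0, 0, 0], [-0.04, 0, -0.03], 0.0],
  [[0, 0, 0], [-0.02, 0, -0.045], 0.0],
  [[0, 0, 0], [0, 0, -0.05], 0.0],
  [[0, 0, 0], [0, 0, -0.05], 0.0],
  [[0, 0, 0], [0, 0, -0.05], 0.0],
  [[0, 0, 0], [0, 0, -0.05], 0.0],
])

```text
t: 30.25
tool_pos: [0.5287, -0.0849, 0.338]
tcp_rot: [0.0, 0.741, 0.672, 0.0]
force: [0.5, 0.2, -0.8]
gripper_width: 0.0006
gripper_force: 0.0
```

Call:
drive_tool([
  [[0, 0, 0], [0, 0, -0.05], 0.02],
  [[0, 0, 0], [0, 0, 0], 0.03],
  [[0, 0, 0], [0, 0, 0], 0.03],
  [[0, 0, 0], [0, 0, 0], 0.03],
])

```text
t: 30.65
tool_pos: [0.5286, -0.0848, 0.3843]
tcp_rot: [-0.001, 0.741, 0.672, -0.001]
force: [0.3, 0.5, -0.9]
gripper_width: 0.0288
gripper_force: 0.0
```

```bash
cat >> h.py <<'E'
def wheel(c,z,pd=None):
    p,d,i=pd or cap('top')
    ys,xs=np.mgrid[170:250,195:270];uv=np.c_[xs.ravel(),ys.ravel()];P=onplane(i,uv,z);D=cloud(i,d,uv)
    s=abs(D[:,2]-z)<.02; 
    c2,rr=cv2.minEnclosingCircle(P[s][:,:2].astype(np.float32)); print('ring',np.round(c2,4),round(rr,4),'zmed',np.median(D[s][:,2]).round(4),s.sum())
    v=P[:,:2]-c; r=np.hypot(*v.T); a=np.degrees(np.arctan2(v[:,1],v[:,0]))[:]
    t=s&(r>.022)&(r<.042); h,_=np.histogram(a[t]%120,bins=24,range=(0,120)); print('spoke hist mod120 (5deg bins)',h)
    ph=np.angle(np.exp(3j*np.radians(a[t])).sum()); print('spoke angle mod120',np.degrees(ph)/3%120)
    return p,d,i
E
python3 - <<'E'
from h import *
st()
p,d,i=wheel([.5617,.2063],.270)
save('t7.png',cv2.resize(p[145:265,195:315],None,fx=5,fy=5,interpolation=cv2.INTER_CUBIC))
E
```

```text
t 30.65 p [ 0.5286 -0.0848  0.3843] q [-8.000e-04  7.407e-01  6.718e-01 -5.000e-04] f [ 0.3  0.5 -0.9] w 0.0288 gf 0.0 j [-0.2  -0.06  1.92  0.    1.28 -0.11]
ring [0.5613 0.2062] 0.0608 zmed 0.2716 576
spoke hist mod120 (5deg bins) [ 0  0  0  0  0  0  0  0  7 15 16 14  1  0  0  0  0  0  0  0  0  0  0  0]
spoke angle mod120 51.548361797107674
```

View pics/t7.png

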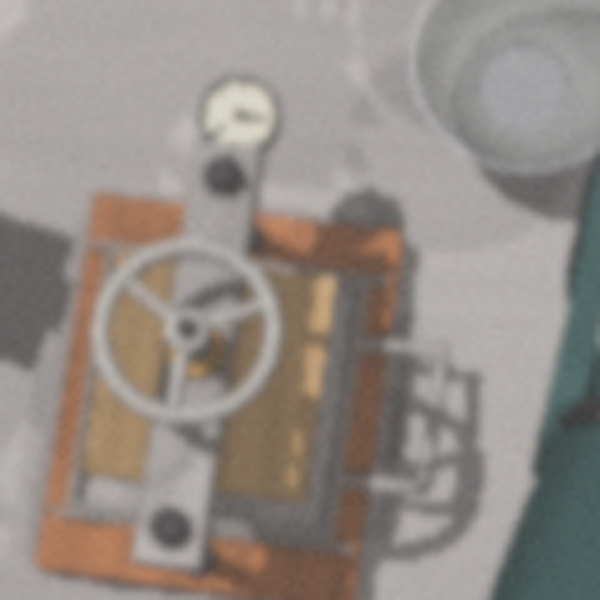

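The view shows the wheel hub at px (187,328), spokes at about 51.5°, 171.5° and 291.5°, the tray home and the gauge needle at rest, pointing right. Next I test how a row combines its turn and shift, while turning the tool for the wheel.

Call:
drive_tool([
  [[0, 0, -0.14], [0.04, 0, 0], 0.03],
  [[0, 0, 0], [0, 0, 0], 0.03],
  [[0, 0, 0], [0, 0, 0], 0.03],
])

```text
t: 31.0
tool_pos: [0.5327, -0.0448, 0.3844]
tcp_rot: [-0.001, 0.692, 0.722, -0.001]
force: [0.3, -0.3, -0.2]
gripper_width: 0.0303
gripper_force: 0.0
```

```bash
python3 -c "
from h import *
s=st();d=np.array(s['tool_pos'])-[.5286,-.0848,.3843];print(d,np.degrees(np.arctan2(d[1],d[0])))
plan([.6161,.1982,.31],171.5)"
```

```text
t 31.0 p [ 0.5327 -0.0448  0.3844] q [-8.000e-04  6.917e-01  7.221e-01 -7.000e-04] f [ 0.3 -0.3 -0.2] w 0.0303 gf 0.0 j [-0.13 -0.06  1.92 -0.    1.28 -0.17]
[0.00411545 0.04003074 0.0001487 ] 84.13019746488344
t 31.0 p [ 0.5327 -0.0448  0.3844] q [-8.000e-04  6.917e-01  7.221e-01 -7.000e-04] f [ 0.3 -0.3 -0.2] w 0.0303 gf 0.0 j [-0.13 -0.06  1.92 -0.    1.28 -0.17]
yaw 2.46 turn [ 0.     -0.003  -2.9502] shift [-0.2526 -0.0466  0.0744]
```

Call:
drive_tool([
  [[0, 0, 0], [0.04, 0.0158, 0], 0.03],
  [[0, 0, 0], [0.04, 0.0156, 0], 0.03],
  [[0, 0, 0], [0.04, 0.0156, 0], 0.03],
  [[0, 0, 0], [0.04, 0.0156, 0], 0.03],
  [[0, 0, 0], [0.04, 0.0156, 0], 0.03],
  [[0, 0, 0], [0.0392, 0.0156, 0], 0.03],
  [[0, 0, -0.14], [0, 0, 0], 0.03],
  [[0, 0, -0.14], [0, 0, 0], 0.03],
])

```text
t: 31.8
tool_pos: [0.6168, 0.1981, 0.3843]
tcp_rot: [-0.001, 0.582, 0.813, -0.001]
force: [-0.6, -0.8, -0.1]
gripper_width: 0.03
gripper_force: 0.0
```

Call:
drive_tool([
  [[0, 0, -0.14], [0, 0, 0], 0.03],
  [[0, 0, -0.14], [0, 0, 0], 0.03],
  [[0, 0, -0.14], [0, 0, 0], 0.03],
  [[0, 0, -0.14], [0, 0, 0], 0.03],
  [[0, 0, -0.14], [0, 0, 0], 0.03],
  [[0, 0, -0.14], [0, 0, 0], 0.03],
  [[0, 0, -0.14], [0, 0, 0], 0.03],
  [[0, 0, -0.14], [0, 0, 0], 0.03],
])

```text
t: 32.6
tool_pos: [0.6167, 0.1968, 0.3847]
tcp_rot: [-0.001, 0.062, 0.998, -0.0]
force: [0.7, -0.5, 0.4]
gripper_width: 0.0303
gripper_force: 0.0
```

Call:
drive_tool([
  [[0, 0, -0.14], [0, 0, 0], 0.03],
  [[0, 0, -0.14], [0, 0, 0], 0.03],
  [[0, 0, -0.14], [0, 0, 0], 0.03],
  [[0, 0, -0.14], [0, 0, 0], 0.03],
  [[0, 0, -0.14], [0, 0, 0], 0.03],
  [[0, 0, -0.14], [0, 0, 0], 0.03],
  [[0, 0, -0.14], [0, 0, 0], 0.03],
  [[0, 0, -0.14], [0, 0, 0], 0.03],
])

```text
t: 33.4
tool_pos: [0.6167, 0.1968, 0.3847]
tcp_rot: [-0.001, -0.477, 0.879, 0.0]
force: [-0.3, 0.0, 0.2]
gripper_width: 0.0299
gripper_force: 0.0
```

Call:
drive_tool([
  [[0, 0, -0.14], [0, 0, 0], 0.03],
  [[0, 0, -0.14], [0, 0, 0], 0.03],
  [[0, 0, -0.14], [0, 0, 0], 0.03],
  [[0, 0, 0], [0, 0, 0], 0.03],
  [[0, 0, 0], [0, 0, 0], 0.03],
  [[0, 0, 0], [0, 0, 0], 0.03],
])

```text
t: 34.0
tool_pos: [0.6166, 0.1974, 0.3854]
tcp_rot: [-0.0, -0.647, 0.762, 0.0]
force: [0.5, -0.3, -0.1]
gripper_width: 0.0301
gripper_force: 0.0
```

```bash
python3 -c "
from h import *
plan([.6161,.1982,.254],171.5)"
```

```text
t 34.0 p [0.6166 0.1974 0.3854] q [-2.000e-04 -6.472e-01  7.623e-01  1.000e-04] f [ 0.5 -0.3 -0.1] w 0.0301 gf 0.0 j [ 0.27  0.14  1.71 -0.    1.29 -2.7 ]
yaw 170.66 turn [ 0.0005 -0.0002 -0.0146] shift [-0.0007  0.0006  0.1314]
```

Call:
drive_tool([
  [[0, 0, -0.0146], [-0.0007, 0.0006, 0.03], 0.03],
  [[0, 0, 0], [0, 0, 0.04], 0.03],
  [[0, 0, 0], [0, 0, 0.035], 0.03],
  [[0, 0, 0], [0, 0, 0.018], 0.03],
  [[0, 0, 0], [0, 0, 0.0084], 0.03],
  [[0, 0, 0], [0, 0, 0], 0.03],
  [[0, 0, 0], [0, 0, 0], 0.03],
])

```text
t: 34.7
tool_pos: [0.6167, 0.1987, 0.2555]
tcp_rot: [0.001, -0.654, 0.757, -0.0]
force: [-0.2, -0.3, 0.7]
gripper_width: 0.0298
gripper_force: 0.0
```

Call:
drive_tool([
  [[0, 0, 0], [0, 0, 0], 0.005],
  [[0, 0, 0], [0, 0, 0], 0.005],
  [[0, 0, 0], [0, 0, 0], 0.005],
  [[0, 0, 0], [0, 0, 0], 0.005],
  [[0, 0, 0], [0, 0, 0], 0.005],
], force=30)

```text
t: 35.2
tool_pos: [0.6121, 0.1989, 0.2552]
tcp_rot: [-0.004, -0.654, 0.756, 0.003]
force: [-36.4, 1.4, 22.6]
gripper_width: 0.0135
gripper_force: 28.7
```

Call:
drive_tool([
  [[0, 0, 0], [0, 0.0025, 0], 0.005],
  [[0, 0, 0], [0, 0.002, 0], 0.005],
  [[0, 0, 0], [0, 0, 0], 0.005],
  [[0, 0, 0], [0, 0, 0], 0.005],
])

```text
t: 35.6
tool_pos: [0.6118, 0.199, 0.2553]
tcp_rot: [0.0, -0.654, 0.756, -0.0]
force: [-4.1, -4.3, 6.8]
gripper_width: 0.013
gripper_force: 29.3
```

Call:
drive_tool([
  [[0, 0, 0.14], [0.0073, 0.0005, 0.0002], 0.005],
  [[0, 0, 0.14], [0.0073, 0.0005, 0.0002], 0.005],
  [[0, 0, 0.14], [0.0073, 0.0005, 0.0002], 0.005],
  [[0, 0, 0.14], [0.0073, 0.0005, 0.0002], 0.005],
  [[0, 0, 0.14], [0.0073, 0.0005, 0.0002], 0.005],
  [[0, 0, 0.14], [0.0073, 0.0005, 0.0002], 0.005],
  [[0, 0, 0], [0, 0, 0], 0.005],
  [[0, 0, 0], [0, 0, 0], 0.005],
])

```text
t: 36.4
tool_pos: [0.5893, 0.1619, 0.2542]
tcp_rot: [0.0, -0.289, 0.957, -0.001]
force: [-2.4, -14.0, 8.2]
gripper_width: 0.0134
gripper_force: 30.1
```

Run:
```python
from h import *
s=st();q=s['tcp_rot'];M=R.from_quat([q[1],q[2],q[3],q[0]]).as_matrix();f=np.array(s['force']);print('f tool',(M.T@f).round(1),M[:,1].round(3))
p1=np.array([.6118,.199]);y1=np.array([-.989,.144]);p2=np.array(s['tool_pos'])[:2];y2=M[:2,1]
print('R',np.linalg.lstsq(np.c_[y1-y2].reshape(2,1),p2-p1,rcond=None)[0])
p,d,i=wheel([.5615,.2062],.268)
```

```text
t 36.4 p [0.5893 0.1619 0.2542] q [ 3.000e-04 -2.889e-01  9.573e-01 -1.100e-03] f [ -2.4 -14.    8.2] w 0.0134 gf 30.1 j [ 0.23  0.19  1.89 -0.    1.05 -1.92]
f tool [  9.8 -10.4  -8.1] [-0.553  0.833 -0.002]
R [0.0532479]
ring [0.5445 0.2496] 0.0363 zmed 0.2698 88
spoke hist mod120 (5deg bins) [0 0 0 0 0 0 0 0 0 0 0 0 0 0 0 0 0 0 0 0 0 0 0 0]
spoke angle mod120 0.0
```

Call:
drive_tool([
  [[0, 0, 0.14], [0.0085, -0.0005, 0.0002], 0.005],
  [[0, 0, 0.14], [0.0075, 0.0005, 0.0002], 0.005],
  [[0, 0, 0.14], [0.0075, 0.0005, 0.0002], 0.005],
  [[0, 0, 0.14], [0.0075, 0.0005, 0.0002], 0.005],
  [[0, 0, 0.14], [0.0075, 0.0005, 0.0002], 0.005],
  [[0, 0, 0.14], [0.0075, 0.0005, 0.0002], 0.005],
  [[0, 0, 0.14], [0.0075, 0.0005, 0.0002], 0.005],
  [[0, 0, 0], [0, 0, 0], 0.005],
])

```text
t: 37.25
tool_pos: [0.5379, 0.1562, 0.2528]
tcp_rot: [0.0, 0.198, 0.98, -0.0]
force: [-6.6, -9.4, 11.0]
gripper_width: 0.0129
gripper_force: 30.2
```

```bash
cat >> h.py <<'E'
def ft(p1=(.6118,.199),y1=(-.989,.144)):
    s=st();q=s['tcp_rot'];M=R.from_quat([q[1],q[2],q[3],q[0]]).as_matrix();f=np.array(s['force']);print('f tool',(M.T@f).round(1),'yaw',np.degrees(np.arctan2(M[1,1],M[0,1])).round(2))
    y1,y2=np.array(y1),M[:2,1]; r=np.linalg.lstsq((y1-y2).reshape(2,1),np.array(s['tool_pos'])[:2]-p1,rcond=None)[0];print('R',r,'C',np.array(s['tool_pos'])[:2]+r*y2)
E
python3 -c "
from h import *
ft()"
```

```text
t 37.25 p [0.5379 0.1562 0.2528] q [ 3.000e-04  1.981e-01  9.802e-01 -5.000e-04] f [-6.6 -9.4 11. ] w 0.0129 gf 30.2 j [ 0.24  0.11  1.99 -0.    1.04 -0.93]
f tool [  2.4 -11.2 -11. ] yaw 67.15
R [0.05396404] C [0.5588842  0.20596552]
```

Call:
drive_tool([
  [[0, 0, 0.14], [0.0077, -0.0003, -0.0005], 0.005],
  [[0, 0, 0.14], [0.0076, 0.0005, 0.0002], 0.005],
  [[0, 0, 0.14], [0.0076, 0.0005, 0.0002], 0.005],
  [[0, 0, 0.14], [0.0076, 0.0005, 0.0002], 0.005],
  [[0, 0, 0.14], [0.0076, 0.0005, 0.0002], 0.005],
  [[0, 0, 0.14], [0.0076, 0.0005, 0.0002], 0.005],
  [[0, 0, 0.14], [0.0076, 0.0005, 0.0002], 0.005],
  [[0, 0, 0.14], [0.0076, 0.0005, 0.0002], 0.005],
])

```text
t: 38.05
tool_pos: [0.5049, 0.203, 0.2516]
tcp_rot: [0.001, 0.689, 0.725, 0.001]
force: [5.2, -6.2, -1.0]
gripper_width: 0.013
gripper_force: 30.1
```

```bash
python3 -c "
from h import *
ft()"
```

```text
t 38.05 p [0.5049 0.203  0.2516] q [8.000e-04 6.888e-01 7.250e-01 6.000e-04] f [ 5.2 -6.2 -1. ] w 0.013 gf 30.1 j [ 0.34  0.09  2.03 -0.    1.03  0.29]
f tool [-6.5  4.9  1. ] yaw 2.93
R [0.0537624] C [0.55858442 0.20578716]
```

Call:
drive_tool([
  [[0, 0, 0.14], [0.0075, 0.0008, 0.0002], 0.005],
  [[0, 0, 0.14], [0.0075, 0.0005, 0.0002], 0.005],
  [[0, 0, 0.14], [0.0075, 0.0005, 0.0002], 0.005],
  [[0, 0, 0.14], [0.0075, 0.0005, 0.0002], 0.005],
  [[0, 0, 0.14], [0.0075, 0.0005, 0.0002], 0.005],
  [[0, 0, 0.14], [0.0075, 0.0005, 0.0002], 0.005],
  [[0, 0, 0.14], [0.0075, 0.0005, 0.0002], 0.005],
  [[0, 0, 0.14], [0.0075, 0.0005, 0.0002], 0.005],
])

```text
t: 38.85
tool_pos: [0.5326, 0.2528, 0.2501]
tcp_rot: [0.001, 0.969, 0.248, 0.0]
force: [0.7, -12.6, 6.0]
gripper_width: 0.0126
gripper_force: 30.0
```

```bash
python3 -c "
from h import *
ft()"
```

```text
t 38.85 p [0.5326 0.2528 0.2501] q [7.000e-04 9.686e-01 2.485e-01 4.000e-04] f [  0.7 -12.6   6. ] w 0.0126 gf 30.0 j [ 0.4   0.16  1.94 -0.    1.04  1.47]
f tool [-5.4 11.4 -6. ] yaw -61.22
R [0.05347375] C [0.55837861 0.20592815]
```

Call:
drive_tool([
  [[0, 0, 0.14], [0.0078, 0.0015, 0.0], 0.005],
  [[0, 0, 0.14], [0.0075, 0.0005, 0.0002], 0.005],
  [[0, 0, 0.14], [0.0075, 0.0005, 0.0002], 0.005],
  [[0, 0, 0.14], [0.0075, 0.0005, 0.0002], 0.005],
  [[0, 0, 0.14], [0.0075, 0.0005, 0.0002], 0.005],
  [[0, 0, 0.14], [0.0075, 0.0005, 0.0002], 0.005],
  [[0, 0, 0.14], [0.0075, 0.0005, 0.0002], 0.005],
  [[0, 0, 0.14], [0.0075, 0.0005, 0.0002], 0.005],
])

```text
t: 39.65
tool_pos: [0.5896, 0.2495, 0.2486]
tcp_rot: [0.0, 0.953, -0.304, -0.0]
force: [-8.5, -5.7, 9.0]
gripper_width: 0.0131
gripper_force: 30.0
```

Call:
drive_tool([
  [[0, 0, 0], [0, 0, 0], 0.005],
  [[0, 0, 0], [0, 0, 0], 0.03],
  [[0, 0, 0], [0, 0, 0], 0.03],
  [[0, 0, 0], [0, 0, 0], 0.03],
  [[0, 0, 0], [0, 0, -0.02], 0.03],
  [[0, 0, 0], [0, 0, -0.04], 0.03],
  [[0, 0, 0], [0, 0, -0.03], 0.03],
])

```text
t: 40.35
tool_pos: [0.5898, 0.2499, 0.3397]
tcp_rot: [-0.0, 0.954, -0.301, 0.0]
force: [1.4, -0.4, -1.0]
gripper_width: 0.0297
gripper_force: 0.0
```

Call:
drive_tool([
  [[0, 0, -0.14], [0, -0.05, 0], 0.03],
  [[0, 0, -0.14], [0, -0.04, 0], 0.03],
  [[0, 0, -0.14], [0, -0.03, 0], 0.03],
  [[0, 0, -0.14], [0, 0, 0], 0.03],
  [[0, 0, -0.14], [0, 0, 0], 0.03],
  [[0, 0, -0.14], [0, 0, 0], 0.03],
  [[0, 0, -0.14], [0, 0, 0], 0.03],
  [[0, 0, -0.14], [0, 0, 0], 0.03],
])

```text
t: 41.15
tool_pos: [0.6462, 0.3548, 0.3378]
tcp_rot: [-0.0, 0.967, 0.254, 0.0]
force: [0.8, 0.1, 0.8]
gripper_width: 0.0304
gripper_force: 0.0
```

Run:
```python
from h import *
st()
p,d,i=wheel([.5615,.2062],.264)
save('t8.png',cv2.resize(p[145:265,195:315],None,fx=5,fy=5,interpolation=cv2.INTER_CUBIC))
```

```text
t 41.15 p [0.6462 0.3548 0.3378] q [-1.000e-04  9.671e-01  2.542e-01  0.000e+00] f [0.8 0.1 0.8] w 0.0304 gf 0.0 j [0.47 0.33 1.57 0.   1.24 1.53]
ring [0.5604 0.2061] 0.0608 zmed 0.2652 456
spoke hist mod120 (5deg bins) [ 1  0  0  0  0  0  0  0  0  0  0  0  0  0  0  0  0  0  0  0  2 19 13 15]
spoke angle mod120 112.1357575015876
```

View pics/t8.png

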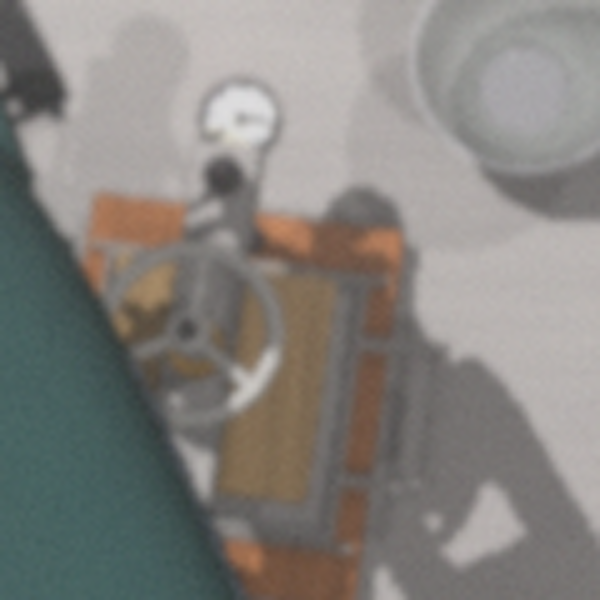

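The wheel has come down about 6 mm, its spokes are at about 112° mod 120 (hub px (187,330)), and the needle is still at rest, pointing right. I'll turn the wrist back for a second grip.

Call:
drive_tool([
  [[0, 0, -0.14], [0, 0, 0], 0.03],
  [[0, 0, -0.14], [0, 0, 0], 0.03],
  [[0, 0, -0.14], [0, 0, 0], 0.03],
  [[0, 0, -0.14], [0, 0, 0], 0.03],
  [[0, 0, -0.14], [0, 0, 0], 0.03],
  [[0, 0, -0.14], [0, 0, 0], 0.03],
  [[0, 0, -0.14], [0, 0, 0], 0.03],
  [[0, 0, -0.14], [0, 0, 0], 0.03],
])

```text
t: 42.0
tool_pos: [0.6463, 0.3547, 0.3378]
tcp_rot: [-0.0, 0.686, 0.728, 0.0]
force: [-0.1, -0.2, 0.6]
gripper_width: 0.0299
gripper_force: 0.0
```

Call:
drive_tool([
  [[0, 0, -0.14], [0, 0, 0], 0.03],
  [[0, 0, -0.14], [0, 0, 0], 0.03],
  [[0, 0, -0.14], [0, 0, 0], 0.03],
  [[0, 0, -0.14], [0, 0, 0], 0.03],
  [[0, 0, -0.14], [0, 0, 0], 0.03],
  [[0, 0, -0.14], [0, 0, 0], 0.03],
  [[0, 0, -0.14], [0, 0, 0], 0.03],
  [[0, 0, -0.14], [0, 0, 0], 0.03],
])

```text
t: 42.8
tool_pos: [0.6463, 0.3547, 0.3378]
tcp_rot: [0.0, 0.194, 0.981, 0.0]
force: [-0.2, 0.5, -0.3]
gripper_width: 0.03
gripper_force: 0.0
```

Call:
drive_tool([
  [[0, 0, -0.14], [0, 0, 0], 0.03],
  [[0, 0, -0.14], [0, 0, 0], 0.03],
  [[0, 0, -0.14], [0, 0, 0], 0.03],
  [[0, 0, -0.14], [0, 0, 0], 0.03],
  [[0, 0, -0.14], [0, 0, 0], 0.03],
  [[0, 0, -0.14], [0, 0, 0], 0.03],
  [[0, 0, -0.14], [0, 0, 0], 0.03],
  [[0, 0, -0.14], [0, 0, 0], 0.03],
])

```text
t: 43.6
tool_pos: [0.6462, 0.3547, 0.3378]
tcp_rot: [0.0, -0.357, 0.934, 0.0]
force: [0.1, 0.2, -0.2]
gripper_width: 0.03
gripper_force: 0.0
```

Call:
drive_tool([
  [[0, 0, -0.14], [0, 0, 0], 0.03],
  [[0, 0, -0.14], [0, 0, 0], 0.03],
  [[0, 0, -0.14], [0, 0, 0], 0.03],
  [[0, 0, -0.14], [0, 0, 0], 0.03],
  [[0, 0, 0], [0, 0, 0], 0.03],
  [[0, 0, 0], [0, 0, 0], 0.03],
])

```text
t: 44.2
tool_pos: [0.6463, 0.3547, 0.3378]
tcp_rot: [0.0, -0.598, 0.802, 0.0]
force: [0.1, 0.2, -0.0]
gripper_width: 0.0303
gripper_force: 0.0
```

Run:
```python
from h import *
plan([.5053,.2125,.245],173)
wheel([.5610,.2062],.264)
```

```text
t 44.2 p [0.6463 0.3547 0.3378] q [ 1.000e-04 -5.975e-01  8.018e-01  0.000e+00] f [ 0.1  0.2 -0. ] w 0.0303 gf 0.0 j [ 0.47  0.33  1.57  0.    1.24 -2.38]
yaw 163.39 turn [-0.000e+00  1.000e-04 -1.678e-01] shift [0.1583 0.1226 0.0928]
ring [0.5604 0.2061] 0.0608 zmed 0.2648 454
spoke hist mod120 (5deg bins) [ 2  0  0  0  0  0  0  0  0  0  0  0  0  0  0  0  0  0  0  0  3 17 13 15]
spoke angle mod120 111.92944175352413
```

Call:
drive_tool([
  [[0, 0, -0.084], [0, 0, 0], 0.03],
  [[0, 0, -0.084], [0, 0, 0], 0.03],
  [[0, 0, 0], [0.03, 0.024, 0], 0.03],
  [[0, 0, 0], [0.035, 0.026, 0], 0.03],
  [[0, 0, 0], [0.035, 0.026, 0], 0.03],
  [[0, 0, 0], [0.035, 0.026, 0], 0.03],
  [[0, 0, 0], [0.0233, 0.0206, 0], 0.03],
  [[0, 0, 0], [0, 0, 0], 0.03],
])

```text
t: 45.05
tool_pos: [0.504, 0.2098, 0.3382]
tcp_rot: [0.0, -0.663, 0.749, -0.0]
force: [1.2, -0.7, 0.2]
gripper_width: 0.0301
gripper_force: 0.0
```

Call:
drive_tool([
  [[0, 0, 0], [0, 0, 0.02], 0.03],
  [[0, 0, 0], [0, 0, 0.03], 0.03],
  [[0, 0, 0], [0, 0, 0], 0.03],
])

```text
t: 45.35
tool_pos: [0.5049, 0.2113, 0.2848]
tcp_rot: [-0.002, -0.664, 0.748, 0.001]
force: [0.9, -0.3, 0.3]
gripper_width: 0.0299
gripper_force: 0.0
```

Run:
```python
from h import *
plan([.5053,.2125,.245],173)
```

```text
t 45.35 p [0.5049 0.2113 0.2848] q [-0.0022 -0.6638  0.7479  0.0009] f [ 0.9 -0.3  0.3] w 0.0299 gf 0.0 j [ 0.35  0.06  1.99  0.    1.1  -2.67]
yaw 173.19 turn [ 0.0043 -0.0021  0.0032] shift [-0.0012 -0.0002  0.0398]
```

Call:
drive_tool([
  [[0, 0, 0], [-0.001, 0, 0.02], 0.03],
  [[0, 0, 0], [0, 0, 0.015], 0.03],
  [[0, 0, 0], [0, 0, 0.006], 0.03],
  [[0, 0, 0], [0, 0, 0], 0.03],
  [[0, 0, 0], [0, 0, 0], 0.005],
  [[0, 0, 0], [0, 0, 0], 0.005],
  [[0, 0, 0], [0, 0, 0], 0.005],
  [[0, 0, 0], [0, 0, 0], 0.005],
], force=35)

```text
t: 46.15
tool_pos: [0.5054, 0.2128, 0.2475]
tcp_rot: [-0.001, -0.665, 0.747, 0.001]
force: [-10.1, 1.1, 8.6]
gripper_width: 0.0128
gripper_force: 34.0
```

```bash
python3 -c "
from h import *
ft()"
```

```text
t 46.15 p [0.5054 0.2128 0.2475] q [-5.000e-04 -6.646e-01  7.472e-01  8.000e-04] f [-10.1   1.1   8.6] w 0.0128 gf 34.0 j [ 0.36  0.1   2.02  0.    1.02 -2.67]
f tool [ 0.  10.2 -8.6] yaw 173.3
R [-0.08618322] C [0.59102029 0.20275057]
```

Call:
drive_tool([
  [[0, 0, 0.14], [-0.0075, 0.0005, 0.0002], 0.005],
  [[0, 0, 0.14], [-0.0075, -0.0005, 0.0002], 0.005],
  [[0, 0, 0.14], [-0.0075, -0.0005, 0.0002], 0.005],
  [[0, 0, 0.14], [-0.0075, -0.0005, 0.0002], 0.005],
  [[0, 0, 0.14], [-0.0075, -0.0005, 0.0002], 0.005],
  [[0, 0, 0.14], [-0.0075, -0.0005, 0.0002], 0.005],
  [[0, 0, 0.14], [-0.0075, -0.0005, 0.0002], 0.005],
  [[0, 0, 0.14], [-0.0075, -0.0005, 0.0002], 0.005],
])

```text
t: 46.95
tool_pos: [0.5414, 0.2567, 0.2461]
tcp_rot: [0.0, -0.164, 0.987, -0.001]
force: [-0.2, -12.5, 4.3]
gripper_width: 0.0122
gripper_force: 33.7
```

```bash
python3 -c "
from h import *
ft((.5054,.2128),(-.9932,.1165))"
```

```text
t 46.95 p [0.5414 0.2567 0.2461] q [ 2.000e-04 -1.637e-01  9.865e-01 -8.000e-04] f [ -0.2 -12.5   4.3] w 0.0122 gf 33.7 j [ 0.4   0.18  1.92 -0.    1.03 -1.49]
f tool [  4.2 -11.7  -4.3] yaw 108.85
R [-0.05319901] C [0.55856209 0.20634001]
```

Call:
drive_tool([
  [[0, 0, 0.14], [-0.0075, -0.0015, 0.0002], 0.005],
  [[0, 0, 0.14], [-0.0075, -0.0005, 0.0002], 0.005],
  [[0, 0, 0.14], [-0.0075, -0.0005, 0.0002], 0.005],
  [[0, 0, 0.14], [-0.0075, -0.0005, 0.0002], 0.005],
  [[0, 0, 0.14], [-0.0075, -0.0005, 0.0002], 0.005],
  [[0, 0, 0.14], [-0.0075, -0.0005, 0.0002], 0.005],
  [[0, 0, 0.14], [-0.0075, -0.0005, 0.0002], 0.005],
  [[0, 0, 0.14], [-0.0075, -0.0005, 0.0002], 0.005],
])

```text
t: 47.75
tool_pos: [0.5968, 0.2434, 0.2446]
tcp_rot: [-0.0, 0.385, 0.923, -0.0]
force: [-8.7, -6.4, 8.6]
gripper_width: 0.0126
gripper_force: 33.8
```

Run:
```python
from h import *
ft((.5054,.2128),(-.9932,.1165))
a,_,_=cap('top');b,_,_=cap('side')
A=cv2.resize(a[155:180,228:258],(480,400),interpolation=cv2.INTER_CUBIC)
B=cv2.resize(b[150:190,295:330],(350,400),interpolation=cv2.INTER_CUBIC)[:, :320]
save('g1.png',np.hstack([A,B]))
```

```text
t 47.75 p [0.5968 0.2434 0.2446] q [-2.000e-04  3.854e-01  9.228e-01 -4.000e-04] f [-8.7 -6.4  8.6] w 0.0126 gf 33.8 j [ 0.35  0.26  1.83 -0.    1.05 -0.43]
f tool [  1.6 -10.7  -8.6] yaw 44.67
R [-0.05347424] C [0.55875585 0.20585754]
```

View pics/g1.png

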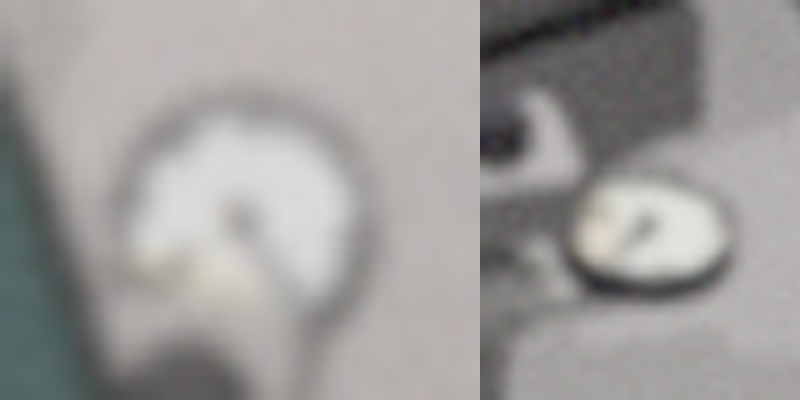

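The gauge needle has moved: in the top crop it runs from (235,220) to about (290,290), roughly 0.8 rad from rest. About half a turn remains.

Call:
drive_tool([
  [[0, 0, 0.14], [-0.0075, -0.0015, 0.0], 0.005],
  [[0, 0, 0.14], [-0.0075, -0.0005, 0.0002], 0.005],
  [[0, 0, 0.14], [-0.0075, -0.0005, 0.0002], 0.005],
  [[0, 0, 0.14], [-0.0075, -0.0005, 0.0002], 0.005],
  [[0, 0, 0.14], [-0.0075, -0.0005, 0.0002], 0.005],
  [[0, 0, 0.14], [-0.0075, -0.0005, 0.0002], 0.005],
  [[0, 0, 0.14], [-0.0075, -0.0005, 0.0002], 0.005],
  [[0, 0, 0.14], [-0.0075, -0.0005, 0.0002], 0.005],
])

```text
t: 48.65
tool_pos: [0.6092, 0.1877, 0.2433]
tcp_rot: [-0.0, 0.817, 0.577, 0.001]
force: [-6.4, 4.5, 6.0]
gripper_width: 0.0127
gripper_force: 33.9
```

```bash
cat > gauge.py <<'E'
from h import *
def gauge(out=None):
    """needle angle from side+top views: rectify dial plane around the gauge, darkest radial sector"""
    for n in ('top','side'):
        p,d,i=cap(n); K=np.array(i['intrinsics']);E=np.linalg.inv(i['extrinsics'])
        for z in (.166,):
            c=np.array([.7297,.189,z]); u=np.array([.1,.995,0]);v=np.array([-.995,.1,0])
            # snap centre: bright dial blob near the projected centre
            proj=lambda P:cv2.projectPoints(np.atleast_2d(P),cv2.Rodrigues(E[:3,:3])[0],E[:3,3],K,np.array([i['k1'],0,0,0,0.]))[0].reshape(-1,2)
            q=proj(c)[0].astype(int); g=cv2.cvtColor(p,cv2.COLOR_RGB2GRAY); w=18
            a=g[q[1]-w:q[1]+w,q[0]-w:q[0]+w]; m=(a>195).astype(np.uint8); nn,l,s,ce=cv2.connectedComponentsWithStats(cv2.morphologyEx(m,cv2.MORPH_CLOSE,np.ones((3,3))))
            k=1+np.argmax(s[1:,4]); px=s[k,:2]+s[k,2:4]/2-.5+q-w; c=onplane(i,px,z)[0]
            th=np.radians(np.arange(0,360,3)); prof=[]
            for t in th:  # t clockwise from -u seen from above
                dr=-np.cos(t)*u+np.sin(t)*(-np.array([-u[1],u[0],0]))*-1
                pts=proj(c+np.outer(np.linspace(.006,.017,8),dr)); prof.append(cv2.remap(g,pts[:,0].astype(np.float32),pts[:,1].astype(np.float32),cv2.INTER_LINEAR).mean())
            prof=cv2.GaussianBlur(np.array(prof,np.float32)[None],(9,1),0)[0]
            o=np.argsort(prof)[:5]; print(n,'c',c.round(3),s[k],'min at deg',np.degrees(th[o]).round(0),prof[o].round(0),'med',np.median(prof).round(0))
        if out: cv2.imwrite(f'pics/{out}_{n}.png',cv2.resize(cv2.cvtColor(p[q[1]-20:q[1]+20,q[0]-20:q[0]+20],cv2.COLOR_RGB2BGR),(400,400),interpolation=cv2.INTER_CUBIC))
    if out: cv2.imwrite(f'pics/{out}.png',np.hstack([cv2.imread(f'pics/{out}_{n}.png') for n in('top','side')]))
E
python3 - <<'E'
from gauge import *
ft((.5054,.2128),(-.9932,.1165))
gauge('g2')
E
```

```text
t 48.65 p [0.6092 0.1877 0.2433] q [-2.000e-04  8.167e-01  5.771e-01  5.000e-04] f [-6.4  4.5  6. ] w 0.0127 gf 33.9 j [0.26 0.25 1.85 0.   1.04 0.6 ]
f tool [ 2.2 -7.5 -6. ] yaw -19.51
R [-0.05374696] C [0.55858278 0.20568468]Traceback (most recent call last):
  File "<stdin>", line 3, in <module>
  File "gauge.py", line 12, in gauge
    k=1+np.argmax(s[1:,4]); px=s[k,:2]+s[k,2:4]/2-.5+q-w; c=onplane(i,px,z)[0]
        ~~~~~~~~~^^^^^^^^^
    return _wrapfunc(a, 'argmax', axis=axis, out=out, **kwds)
    return bound(*args, **kwds)
ValueError: attempt to get argmax of an empty sequence
```

```bash
sed -i "s/m=(a>195).astype(np.uint8)/m=(cv2.threshold(a,0,1,cv2.THRESH_OTSU)[1] if n=='side' else (a>np.percentile(a,82)).astype(np.uint8))/" gauge.py
python3 - <<'E'
from gauge import *
gauge('g2')
E
```

```text
top c [0.77  0.186 0.166] [  5   0  31  15 213] min at deg [357. 354.   0.   3.   6.] [96. 96. 96. 96. 96.] med 103.0
side c [0.73  0.195 0.166] [  0   0  36  36 878] min at deg [165. 162. 168. 159. 171.] [179. 179. 180. 180. 180.] med 196.0
```

View pics/g2.png

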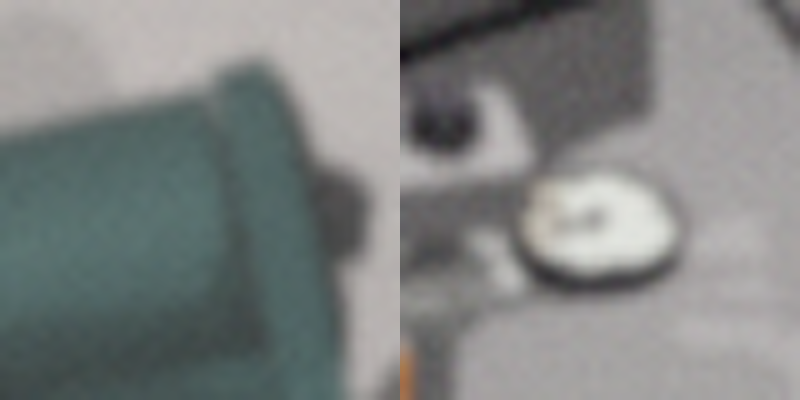

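```bash
cat > needle.py <<'E'
from h import *
def ang(i,a,b,z):
    P=onplane(i,[a,b],z); d=(P[1]-P[0])[:2]; t=np.degrees(np.arctan2(d[1],d[0])); return np.radians((-95.75-t)%360), np.hypot(*d)
def side(z=.168):
    gs=[]
    for _ in range(4): p,d,i=cap('side'); gs.append(cv2.cvtColor(p,cv2.COLOR_RGB2GRAY).astype(np.float32))
    g=np.mean(gs,0); x0,y0=295,150; a=cv2.resize(g[y0:y0+40,x0:x0+40],None,fx=8,fy=8,interpolation=cv2.INTER_CUBIC)
    m=(a>185).astype(np.uint8); n,l,s,ce=cv2.connectedComponentsWithStats(m); k=1+np.argmax(s[1:,4]); ct=cv2.findContours((l==k).astype(np.uint8),cv2.RETR_EXTERNAL,cv2.CHAIN_APPROX_NONE)[0]
    hull=cv2.convexHull(max(ct,key=len)); e=cv2.fitEllipse(hull); inn=np.zeros_like(m); cv2.ellipse(inn,(e[0],(e[1][0]*.72,e[1][1]*.72),e[2]),1,-1)
    full=lambda q:(np.array(q)+.5)/8-.5+[x0,y0]
    w=np.clip(np.percentile(a[inn>0],60)-12-a,0,None)*inn; ys,xs=np.nonzero(w); W=w[ys,xs]
    c=full(e[0]); P=onplane(i,full(np.c_[xs,ys]),z)[:,:2]; C=onplane(i,c,z)[0,:2]; v=P-C; r=np.hypot(*v.T)
    cen=np.average(v,axis=0,weights=W); t=np.degrees(np.arctan2((v[:,1]*W*(r>.005)).sum(),(v[:,0]*W*(r>.005)).sum()))
    print('dial centre',C.round(4),'ellipse',np.round(e[1],0),'moment',cen.round(4),'needle rad',np.radians((-95.75-t)%360).round(3),'max r',r[W>8].max() if (W>8).any() else None)
    return a
E
python3 - <<'E'
from needle import *
i=ctrl.camera_info('side')
print('g1',ang(i,(311.5,172.4),(308.5,175.3),.170))
a=side(); cv2.imwrite('pics/n.png',a)
E
```

```text
g1 (np.float64(0.8347324508682465), np.float64(0.01810501555248186))
dial centre [0.7253 0.181 ] ellipse [ 71. 108.] moment [-0.0064  0.0028] needle rad 1.857 max r 0.015858113243300383[ WARN:0@6.833] global loadsave.cpp:1063 imwrite_ Unsupported depth image for selected encoder is fallbacked to CV_8U.
```

Run:
```python
from needle import *
i=ctrl.camera_info('side')
for b in [(307.3,172.8),(307.5,172.5),(307.3,173.3)]: print('g2',ang(i,(311.5,172.),b,.168))
```

```text
g2 (np.float64(1.501248118204831), np.float64(0.014087134085330603))
g2 (np.float64(1.599492513582011), np.float64(0.013004655900876811))
g2 (np.float64(1.3406214126783842), np.float64(0.015188055687050502))
```

Call:
drive_tool([
  [[0, 0, 0.14], [-0.0075, -0.0012, 0.0], 0.005],
  [[0, 0, 0.14], [-0.0075, -0.0005, 0.0002], 0.005],
  [[0, 0, 0.14], [-0.0075, -0.0005, 0.0002], 0.005],
  [[0, 0, 0.14], [-0.0075, -0.0005, 0.0002], 0.005],
  [[0, 0, 0.14], [-0.0075, -0.0005, 0.0002], 0.005],
  [[0, 0, 0.14], [-0.0075, -0.0005, 0.0002], 0.005],
  [[0, 0, 0.14], [-0.0075, -0.0005, 0.0002], 0.005],
  [[0, 0, 0], [0, 0, 0], 0.005],
])

```text
t: 49.8
tool_pos: [0.5714, 0.1535, 0.2421]
tcp_rot: [-0.0, 0.992, 0.126, 0.001]
force: [-0.5, 2.9, 4.3]
gripper_width: 0.0131
gripper_force: 33.9
```

Run:
```python
from needle import *
ft((.5054,.2128),(-.9932,.1165)); side()
```

```text
t 49.8 p [0.5714 0.1535 0.2421] q [-3.000e-04  9.920e-01  1.264e-01  7.000e-04] f [-0.5  2.9  4.3] w 0.0131 gf 33.9 j [0.22 0.18 1.94 0.   1.02 1.54]
f tool [ 0.2 -2.9 -4.3] yaw -75.48
R [-0.0537691] C [0.55793109 0.20553534]
dial centre [0.7239 0.1798] ellipse [ 69. 113.] moment [-0.0043  0.004 ] needle rad 2.222 max r 0.016291238127427384
```

Call:
drive_tool([
  [[0, 0, 0.14], [-0.0075, -0.0005, 0.0002], 0.005],
  [[0, 0, 0.14], [-0.0075, -0.0005, 0.0002], 0.005],
  [[0, 0, 0.14], [-0.0075, -0.0005, 0.0002], 0.005],
  [[0, 0, 0.14], [-0.0075, -0.0005, 0.0002], 0.005],
  [[0, 0, 0.14], [-0.0075, -0.0005, 0.0002], 0.005],
  [[0, 0, 0.14], [-0.0075, -0.0005, 0.0002], 0.005],
  [[0, 0, 0], [0, 0, 0], 0.005],
  [[0, 0, 0], [0, 0, 0], 0.005],
])

```text
t: 50.8
tool_pos: [0.5289, 0.1608, 0.2409]
tcp_rot: [-0.001, 0.958, -0.286, 0.001]
force: [-2.3, 2.8, 8.4]
gripper_width: 0.0127
gripper_force: 33.9
```

Run:
```python
from needle import *
ft((.5054,.2128),(-.9932,.1165)); side()
p,d,i=cap('top');b,_,_=cap('side'); A=cv2.resize(p[150:185,225:260],(400,400),interpolation=cv2.INTER_CUBIC);B=cv2.resize(b[155:190,295:330],(400,400),interpolation=cv2.INTER_CUBIC);save('g3.png',np.hstack([A,B]))
```

```text
t 50.8 p [0.5289 0.1608 0.2409] q [-5.000e-04  9.584e-01 -2.856e-01  6.000e-04] f [-2.3  2.8  8.4] w 0.0127 gf 33.9 j [0.25 0.11 2.02 0.   1.01 2.4 ]
f tool [-3.4 -1.1 -8.4] yaw -123.19
R [-0.05420981] C [0.55860761 0.20618829]
dial centre [0.7234 0.179 ] ellipse [ 70. 112.] moment [-0.0044  0.0055] needle rad 2.375 max r 0.01637856490872636
```

Call:
drive_tool([
  [[0, 0, 0], [0, 0, 0], 0.03],
  [[0, 0, 0], [0, 0, 0], 0.03],
  [[0, 0, 0], [0, 0, 0], 0.03],
  [[0, 0, 0], [0, 0, -0.02], 0.03],
  [[0, 0, 0], [0, 0, -0.04], 0.03],
  [[0, 0, 0], [0, 0, -0.05], 0.03],
  [[0, 0, 0], [0.023, 0.035, -0.02], 0.03],
  [[0, 0, 0], [0.023, 0.035, 0], 0.03],
])

```text
t: 51.9
tool_pos: [0.5291, 0.0761, 0.3735]
tcp_rot: [-0.001, 0.958, -0.286, 0.002]
force: [0.9, -0.4, -0.1]
gripper_width: 0.0297
gripper_force: 0.0
```

Call:
drive_tool([
  [[0, 0, 0], [0.023, 0.035, 0], 0.03],
  [[0, 0, 0], [0.023, 0.035, 0], 0.03],
  [[0, 0, 0], [0.023, 0.035, 0], 0.03],
  [[0, 0, 0], [0.023, 0.035, 0], 0.03],
  [[0, 0, 0], [0.023, 0.035, 0], 0.03],
  [[0, 0, 0], [0, 0, 0], 0.03],
  [[0, 0, 0], [0, 0, 0], 0.03],
])

```text
t: 52.6
tool_pos: [0.5272, -0.1336, 0.3695]
tcp_rot: [-0.0, 0.958, -0.288, -0.0]
force: [0.3, 0.2, -0.1]
gripper_width: 0.0301
gripper_force: 0.0
```

Run:
```python
from needle import *
st(); side()
p=np.mean([cap('top')[0].astype(float) for _ in range(6)],0).astype(np.uint8); b=np.mean([cap('side')[0].astype(float) for _ in range(4)],0).astype(np.uint8)
A=cv2.resize(p[153:183,228:258],(400,400),interpolation=cv2.INTER_CUBIC);B=cv2.resize(b[155:185,297:327],(400,400),interpolation=cv2.INTER_CUBIC)
C=cv2.resize(p[175:265,190:310],(267,200));D=cv2.resize(b[170:300,180:380],(308,200));E=cv2.resize(p[170:240,310:425],(225,200))[:,:225]
save('g4.png',np.vstack([np.hstack([A,B]),np.hstack([C,D,E])]))
np.save('topf',p)
```

```text
t 52.6 p [ 0.5272 -0.1336  0.3695] q [-0.000e+00  9.575e-01 -2.883e-01 -3.000e-04] f [ 0.3  0.2 -0.1] w 0.0301 gf 0.0 j [-0.29 -0.03  1.92  0.    1.25  1.86]
dial centre [0.7245 0.1784] ellipse [ 66. 100.] moment [-0.0045  0.0052] needle rad 2.343 max r 0.015259171482171324
```

View pics/g4.png

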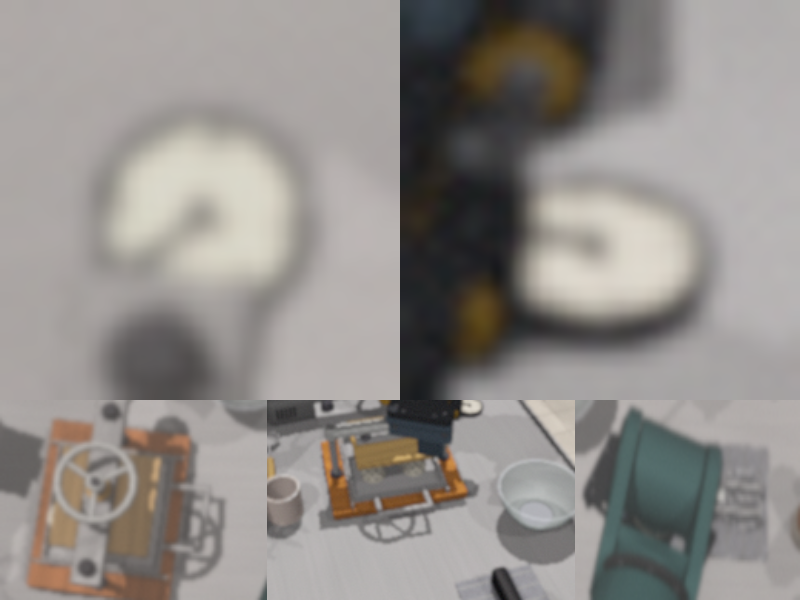

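The top crop shows the needle from hub (205,215) to about (150,250), lower-left at roughly 2.4 rad; the tray is home and the beater is on the mat. One numeric check of the angle and the beater follows.

Run:
```python
from needle import *
k=30/400; i=ctrl.camera_info('top'); f=lambda x,y,o:((x+.5)*k-.5+o[0],(y+.5)*k-.5+o[1])
print('top',ang(i,f(205,215,(228,153)),f(150,250,(228,153)),.165))
j=ctrl.camera_info('side'); print('side',ang(j,f(195,245,(297,155)),f(135,232,(297,155)),.165))
g=cv2.cvtColor(np.load('topf.npy'),cv2.COLOR_RGB2GRAY); a=cv2.resize(g[153:183,228:258],(400,400),interpolation=cv2.INTER_CUBIC)
th=np.radians(np.arange(0,360,4)); c=(203,213); pr=[]
for t in th:
    rr=np.linspace(25,60,12); pr.append(cv2.remap(a,(c[0]+rr*np.cos(t)).astype(np.float32),(c[1]+rr*np.sin(t)).astype(np.float32),cv2.INTER_LINEAR).mean())
pr=np.array(pr); o=np.argsort(pr)[:6]; print('image angle of dark ray',np.degrees(th[o]),pr[o].round(),np.median(pr))
p,d,_=cap('top'); P=cloud(i,d,[(350,203),(376,200)]); print(P.round(3)); st()
```

```text
top (np.float64(2.4240198757822338), np.float64(0.016706904588339757))
side (np.float64(2.1518115426844675), np.float64(0.014800855936555116))
image angle of dark ray [136. 140. 144. 132. 128. 148.] [170. 170. 172. 172. 175. 176.] 209.08333333333334
[[ 0.507 -0.115  0.668]
 [ 0.512 -0.174  0.687]]
t 53.35 p [ 0.5274 -0.1329  0.3699] q [ 0.      0.9577 -0.2878  0.    ] f [-0.9 -0.6 -0.3] w 0.0303 gf 0.0 j [-0.29 -0.03  1.92 -0.    1.25  1.87]
```

```bash
python3 -c "
from station import ctrl
print(ctrl.close_job())"
```

```text
the job is handed in; nothing more can be done
None
```

I handed the job in with the beater on the mat, three moulds (all I found) loaded in the tray, the tray pushed home and the gauge needle at about 2.3 rad (long mark 2.36); I was not told the verdict.

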